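Make up a changeover caddy and hang it on its stand

TASK

Get the changeover kit ready: first, on the bench, seat every blue module fully in an orange carrier of its own; when all of them are made up, move each module and carrier as one unit into a bay of the grey caddy, pushed fully home while the caddy stands on the bench. Then lift the loaded caddy by its black handle and hang the handle across both prongs of the hook on the stand, free of the bench, with every unit still seated; leave it hanging still, and never tip the caddy over.

Things in the scene. Friction and masses are not known exactly. Their poses are not given: they have to be found in the camera images.
- mod1_c (a point): Centre of module 1: a blue plug-in block with a green band and brass contacts under it, 50 (x) x 26 (y) x 46 mm high, 50 g, so the centre is 23 mm above its underside. Its axes: x along the long side, y across the short side, z up. Starts standing on the bench; may be absent. All modules are alike and either way round is right.
- mod2_c (a point): Centre of module 2: a blue plug-in block with a green band and brass contacts under it, 50 (x) x 26 (y) x 46 mm high, 50 g, so the centre is 23 mm above its underside. Its axes: x along the long side, y across the short side, z up. Starts standing on the bench; may be absent. All modules are alike and either way round is right.
- mod3_c (a point): Centre of module 3: a blue plug-in block with a green band and brass contacts under it, 50 (x) x 26 (y) x 46 mm high, 50 g, so the centre is 23 mm above its underside. Its axes: x along the long side, y across the short side, z up. Starts standing on the bench; may be absent. All modules are alike and either way round is right.
- mod4_c (a point): Centre of module 4: a blue plug-in block with a green band and brass contacts under it, 50 (x) x 26 (y) x 46 mm high, 50 g, so the centre is 23 mm above its underside. Its axes: x along the long side, y across the short side, z up. Starts standing on the bench; may be absent. All modules are alike and either way round is right.
- car1_c (a point): Centre of carrier 1: an orange block 64 (x) x 40 (y) x 52 mm high, 40 g, with an open pocket 57 x 33 mm and 15 mm deep in its top (3.5 mm to spare round a module, which then stands out 31 mm); the centre is 26 mm above its underside. Its axes: x along the long side, y across the short side, z up. Carriers are alike; any module fits any carrier, either way round.
- car1_seat (a point): The point of carrier 1, 34 mm above its centre, where the centre of a fully seated module lies.
- car2_c (a point): Centre of carrier 2: an orange block 64 (x) x 40 (y) x 52 mm high, 40 g, with an open pocket 57 x 33 mm and 15 mm deep in its top (3.5 mm to spare round a module, which then stands out 31 mm); the centre is 26 mm above its underside. Its axes: x along the long side, y across the short side, z up. Carriers are alike; any module fits any carrier, either way round.
- car2_seat (a point): The point of carrier 2, 34 mm above its centre, where the centre of a fully seated module lies.
- car3_c (a point): Centre of carrier 3: an orange block 64 (x) x 40 (y) x 52 mm high, 40 g, with an open pocket 57 x 33 mm and 15 mm deep in its top (3.5 mm to spare round a module, which then stands out 31 mm); the centre is 26 mm above its underside. Its axes: x along the long side, y across the short side, z up. Carriers are alike; any module fits any carrier, either way round.
- car3_seat (a point): The point of carrier 3, 34 mm above its centre, where the centre of a fully seated module lies.
- car4_c (a point): Centre of carrier 4: an orange block 64 (x) x 40 (y) x 52 mm high, 40 g, with an open pocket 57 x 33 mm and 15 mm deep in its top (3.5 mm to spare round a module, which then stands out 31 mm); the centre is 26 mm above its underside. Its axes: x along the long side, y across the short side, z up. Carriers are alike; any module fits any carrier, either way round.
- car4_seat (a point): The point of carrier 4, 34 mm above its centre, where the centre of a fully seated module lies.
- caddy_bar (a point): Middle of the caddy's handle: a fixed round black bar 12 mm thick, 108 mm free length between two thin uprights, lying along the caddy's y, 175 mm above the caddy's underside. The caddy is a grey tray, 214 (x) x 132 (y) mm, 32 mm high without the handle, 0.4 kg, with two bays on either side of the handle; x along its length, y along the bar, z up.
- bay1 (a point): Bay of the caddy towards its -x, -y corner, 66 mm along x and 37 mm along y from its middle: where the centre of the module of a fully seated unit lies. The bay is 74 (x) x 50 (y) mm and 18 mm deep (5 mm to spare all round), its floor 60 mm below this point; axes as the caddy's. A carrier goes in with its long side along the caddy's x, either way round; its upper 34 mm stay above the bay.
- bay2 (a point): Bay of the caddy towards its -x, +y corner, 66 mm along x and 37 mm along y from its middle: where the centre of the module of a fully seated unit lies. The bay is 74 (x) x 50 (y) mm and 18 mm deep (5 mm to spare all round), its floor 60 mm below this point; axes as the caddy's. A carrier goes in with its long side along the caddy's x, either way round; its upper 34 mm stay above the bay.
- bay3 (a point): Bay of the caddy towards its +x, -y corner, 66 mm along x and 37 mm along y from its middle: where the centre of the module of a fully seated unit lies. The bay is 74 (x) x 50 (y) mm and 18 mm deep (5 mm to spare all round), its floor 60 mm below this point; axes as the caddy's. A carrier goes in with its long side along the caddy's x, either way round; its upper 34 mm stay above the bay.
- bay4 (a point): Bay of the caddy towards its +x, +y corner, 66 mm along x and 37 mm along y from its middle: where the centre of the module of a fully seated unit lies. The bay is 74 (x) x 50 (y) mm and 18 mm deep (5 mm to spare all round), its floor 60 mm below this point; axes as the caddy's. A carrier goes in with its long side along the caddy's x, either way round; its upper 34 mm stay above the bay.
- hook (a point): Two-pronged hook: where the middle of the handle bar lies when hung, 260 mm above the bench. The 10 mm thick prongs run along its x at y = -34 and +34 mm and end at -x, 29 mm before this point, in red tips reaching 16 mm above it. Bring the bar in from -x, 25 to 60 mm above this point (uprights outside the prongs, units below them), then lower it across both, fingers between. Fixed.
- caddy: The caddy itself; origin at the middle of its underside, axes as described for its handle.
- stand: The fixed hanging stand; origin on the bench below the hook, axes as the hook's. Behind the valley the prongs rise gently to a post 150 mm behind (+x), whose head is 299 mm high. Base 12 mm thick, 150 mm wide (y), from 45 mm before to 180 mm behind the origin.
There are look-alikes about, which are no part of the job. What is shaped like the part that bears car1_c but purple is not meant.

How it is judged:
By the outcome, as a careful person would: the job done as asked, in the order asked, and still so for the second after the job is handed in, with the robot touching nothing.
Of mod1, mod2, mod3, mod4 only 3 to 4 are there at a start; the rules pass over those that are not, and their reading is None.
At some moment in a run one of car1, car2, car3, car4 may be knocked a few centimetres aside while the robot is not near it.
It also fails if it takes over 210 s, if anything falls off the work surface, if the arm or the gripper's body presses on something with over 40 N, if the wrist force passes 120 N, or if a joint passes its speed limit or range.

ROBOT

A 7-joint arm with a two-finger parallel gripper is mounted at the origin on a cart in front of the work surface, level with it; the furniture and walls round the work are solid. World frame = base frame: x ahead of the robot, y to its left, z up, the work surface at z = 0. Lengths are in m, angles in rad, forces in N, time in s.
With the tool pointing down it reaches from about 0.4 to 0.925 m from the base axis. Payload 4.1 kg.
Tool frame: the origin (TCP) lies midway between the tips of the shut fingers; the grasp point (between the pads) lies robot.pinch_z behind it (robot.pinch_z is the distance from the TCP to the grasp point, in m); z points along the fingers, x is the direction in which the jaws open and shut, and the axes are right-handed (so a half turn about z gives the same grasp; the last joint's range is limited). The gripper opens to 85 mm and grips with 20 to 120 N. Pads are 22 mm wide; open, the fingers measure 114 mm over their backs; the gripper's body (76 mm by 85 mm) begins 54 mm behind the grasp point. The pads swing forward as they close: fully open they stand 13 mm farther back than shut.
Start: joints at [1.033, 0.398, 0.045, 1.537, -0.019, 1.207, -0.051], TCP at [0.276, -0.588, 0.231] pointing down, gripper open.
Joint ranges: [-2.82, 2.82], [-0.49, 2.23], [-1.37, 1.46], [0, 2.46], [-1.36, 4.5], [0.23, 2], [-2.94, 2.94]. Speed limits (rad/s): [2.57, 2.57, 3.14, 3.14, 3.14, 3.14, 3.14].

INTERFACE

Orientations are given as a rotation vector (axis times angle).
In Python, from bench import telemetry, viewer, robot gives the robot as it stands.
- The arm moves only by the tool drive_tool, never from a script. Its argument "increments" is a list that holds one entry, the list of rows, each a list of 4 numbers: the shift along the world's x, y, z as a fraction of full scale, then the turn about the world's z as a fraction of full scale. A call has 1 to 20 rows; each row is the pose to reach, as a shift and turn from the pose commanded when the call began; what a row does not reach only later rows make up. Full scale, the value 1, is 10 cm for a shift and 90 degrees for a turn. A row lasts 1/10 s, in which the tool goes at most 50 mm and 8.59 degrees, less where a joint would pass 70% of its speed; a pose out of reach is approached as far as the arm can. A call with a number of a shift or a turn outside -1 to 1 is refused whole. A call with a gripper value outside its range is refused whole. "fingers" is the opening, from 0 (shut) to 1 (fully open), set as the call begins (left out, the last holds). The fingers move at their own pace and stop on an object; the grip force is fixed at half the most. Time passes only in rows, so rows that repeat a pose let the fingers close. It gives the time, the measured TCP pose, the force and the opening at its end, in the units of the state.
- telemetry.get_state(): the state, without advancing time (a new reading comes with each control period).
- viewer.snapshot(name): name is "scene" or "top"; returns the picture (480x640x3 uint8, red, green, blue); there is no depth.
- viewer.camera_info(name): a dict with "fx", "fy", "cx", "cy" (pixels), "rvec" (rotation vector, rad) and "tvec" (3), from world to camera coordinates, as OpenCV has them. Camera axes: x right, y down, z forward; pixel columns grow to the right and rows downward; lengths in m; the calibration is good to about 2 mm. A picture is of the moment at which its call begins. camera_info takes no time and is no camera call.
- robot.job_done(): hands the job in, once; it reports no verdict.
The state is a dict: "time": time; "qpos": joint angles; "dq": joint speeds; "tau": joint torques, N m; "eef_pos": TCP position; "eef_rot": TCP orientation; "contact_force": force on the tool from outside, world axes, zero at the start; "ft_torque": the same for the moment, N m; "finger_gap": finger opening in m.
Only numpy, scipy, OpenCV 4.12 (cv2) and the standard library are available. Lean on these libraries where they do the work, as an engineer would, in place of code of your own. Each camera call takes 0.05 s, during which the arm holds its last target. There are 200 camera calls.

## Working session

There is one attempt and no reset: what is moved stays moved. The work goes in short steps, Python scripts to look and compute and a tool call to move; the robot and the scene stay as the last step left them, time stands still between calls to the robot, and variables do not carry over. Pictures are saved under pics/ and viewed, about 12 in all and at most 16, crops included, and the job is handed in when it is done.

Besides the shell and the picture viewer there is one more tool, called after ">>>" by a JSON object that holds its "method" and its "body", one argument or row to a line. drive_tool: Moves the arm, as the interface text tells. Its arguments: {"type":"object","properties":{"increments":{"type":"array","items":{"type":"array","items":{"type":"array","items":{"type":"number"}}}},"fingers":{"type":"number"}},"required":["increments"]}

```bash
ls; mkdir -p pics; cat > h.py <<'E'
import cv2, numpy as np
from bench import telemetry, viewer, robot
def snap(n,f=None):
    im=viewer.snapshot(n)
    if f: cv2.imwrite('pics/'+f,im[:,:,::-1])
    return im
def cam(n):
    c=viewer.camera_info(n); R=cv2.Rodrigues(np.array(c['rvec'],float))[0]; t=np.array(c['tvec'],float).ravel()
    return c,R,t
def ray(n,uv,z):
    c,R,t=cam(n); uv=np.atleast_2d(uv).astype(float)
    d=np.c_[(uv[:,0]-c['cx'])/c['fx'],(uv[:,1]-c['cy'])/c['fy'],np.ones(len(uv))]@R
    o=-R.T@t
    return o+d*((z-o[2])/d[:,2])[:,None]
def proj(n,P):
    c,R,t=cam(n); q=np.atleast_2d(P)@R.T+t
    return np.c_[c['fx']*q[:,0]/q[:,2]+c['cx'],c['fy']*q[:,1]/q[:,2]+c['cy']]
E
python3 - <<'E'
from h import *
for n in('scene','top'):
    snap(n,n+'0.png'); c,R,t=cam(n); print(n,c['fx'],-R.T@t, R[2])
print(telemetry.get_state(), robot.pinch_z)
E
```

```text
pics
scene 482.61725636004644 [-0.10618957  0.71384139  0.82616982] [ 0.54839849 -0.60063303 -0.58180672]
top 526.5930936806999 [0.42678199 0.01235264 1.33346934] [ 0.10128808 -0.00138041 -0.99485618]
{'time': 0.1, 'qpos': array([ 1.03299309,  0.39906463,  0.04503601,  1.53772854, -0.01869814,
        1.20690412, -0.05068262]), 'dq': array([ 0.00058695, -0.0026176 , -0.00143665, -0.00181159,  0.0010549 ,
       -0.00130617, -0.00146458]), 'tau': array([ 4.38332194e-03, -4.76258683e+01,  1.37063239e+00, -2.54948795e+01,
        1.18952748e-02,  5.03264877e-03, -1.08154740e-05]), 'eef_pos': array([ 0.27594326, -0.58790492,  0.23041318]), 'eef_rot': array([-2.65110845e+00,  1.68409793e+00,  2.32428489e-03]), 'contact_force': array([ 0.87271513,  0.34383744, -0.57064938]), 'ft_torque': array([ 0.03066241, -0.00026619, -0.03332652]), 'finger_gap': 0.0854732627500193} 0.0187
```

View pics/scene0.png

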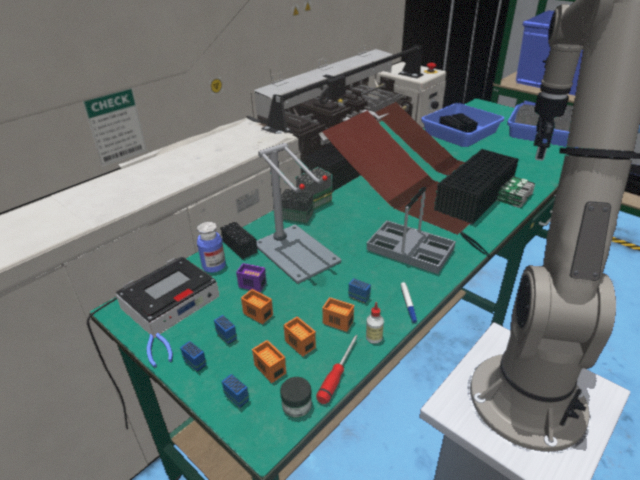

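View pics/top0.png

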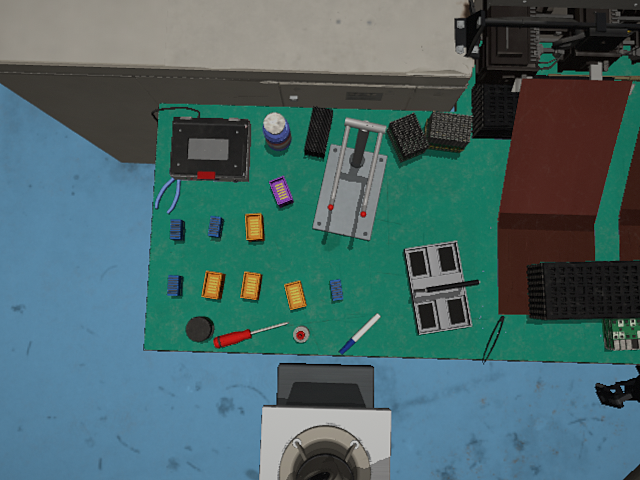

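The scene view shows four blue modules, four orange carriers, the purple decoy, the grey caddy and the stand. In the top view:
- **Modules:** (177,229), (215,227), (174,286), (336,290).
- **Carriers:** (255,227), (213,285), (251,286), (294,295).
- **Look-alike:** the purple carrier at (281,192), to be left alone.
- **Caddy and hook:** caddy at about (437,287), red prong tips at (331,207) and (363,214).

Other things that could be mistaken for parts are the blue bottle (277,128), the blue pliers (168,195) and the blue pen cap (348,347). I'll check the choice in one close crop.

```bash
python3 - <<'E'
from h import *
im=cv2.imread('pics/top0.png')
a=cv2.resize(im[170:310,155:355],None,fx=4,fy=4,interpolation=cv2.INTER_CUBIC)
cv2.imwrite('pics/crop1.png',a)
hsv=cv2.cvtColor(im,cv2.COLOR_BGR2HSV)
for nm,lo,hi,z in(('blue',(100,90,40),(125,255,255),.046),('orange',(8,120,60),(28,255,255),.052),('red',(0,150,80),(4,255,255),.276)):
    m=cv2.inRange(hsv,lo,hi)
    n,l,s,c=cv2.connectedComponentsWithStats(m)
    for i in range(1,n):
        if s[i,4]>(60 if nm!='red' else 10) and s[i,4]<900 and s[i,1]>90:
            v=hsv[l==i]; print(nm,s[i],c[i].round(1),ray('top',c[i],z)[0].round(3), v.mean(0).round(), v.std(0).round())
print(im[228,240:270].tolist()); print(im[229,168:188].tolist())
E
```

```text
blue [262 119  28  25 274] [277.1 134.4] [0.823 0.143 0.046] [115. 132. 116.] [ 3. 11. 29.]
blue [155 177  20  32 136] [162.5 191.7] [0.67  0.421 0.046] [111. 117. 160.] [ 3. 15. 44.]
blue [167 179  14  35 138] [175.2 196.3] [0.659 0.389 0.046] [111. 116. 158.] [ 4. 14. 44.]
blue [208 216  13  21 172] [214.4 226.1] [0.587 0.288 0.046] [107. 157. 119.] [ 1. 29. 29.]
blue [170 219  12  21 169] [175.6 228.9] [0.578 0.383 0.046] [107. 156. 110.] [ 2. 31. 32.]
blue [167 275  12  21 190] [172.9 285.3] [0.439 0.382 0.046] [107. 153. 116.] [ 2. 33. 28.]
blue [330 279  13  22 166] [335.9 289.5] [ 0.44  -0.015  0.046] [107. 155. 128.] [ 2. 29. 25.]
blue [339 338  16  16  94] [346.9 345.7] [ 0.306 -0.045  0.046] [113. 194. 110.] [ 2. 21. 17.]
orange [245 213  19  28 443] [253.6 226.5] [0.589 0.191 0.052] [ 18. 189. 174.] [ 4. 22. 33.]
orange [202 271  22  28 455] [211.7 284.8] [0.443 0.286 0.052] [ 17. 192. 172.] [ 4. 22. 34.]
orange [240 272  21  28 458] [250.1 285.4] [0.444 0.193 0.052] [ 18. 189. 174.] [ 4. 21. 31.]
orange [284 281  23  29 444] [294.9 295. ] [0.424 0.084 0.052] [ 18. 186. 17
[... 615 characters left out ...]
7, 117, 21], [102, 119, 16], [68, 101, 82], [49, 138, 196], [21, 74, 118], [38, 108, 173], [45, 123, 197], [58, 142, 186], [73, 170, 190], [76, 172, 192], [74, 170, 192], [81, 181, 192], [82, 182, 191], [80, 180, 191], [82, 183, 192], [71, 164, 193], [53, 134, 193], [37, 110, 188], [42, 117, 184], [16, 59, 101], [0, 3, 47], [93, 112, 44], [100, 122, 34], [94, 116, 25], [94, 116, 24], [96, 117, 27], [95, 117, 28]]
[[98, 123, 23], [96, 128, 19], [99, 85, 44], [91, 70, 66], [89, 75, 71], [89, 75, 70], [90, 76, 69], [90, 75, 69], [90, 75, 70], [91, 77, 71], [91, 77, 71], [106, 78, 57], [68, 44, 25], [34, 19, 8], [35, 20, 9], [31, 30, 17], [37, 30, 12], [50, 60, 11], [91, 113, 29], [99, 121, 35]]
```

View pics/crop1.png

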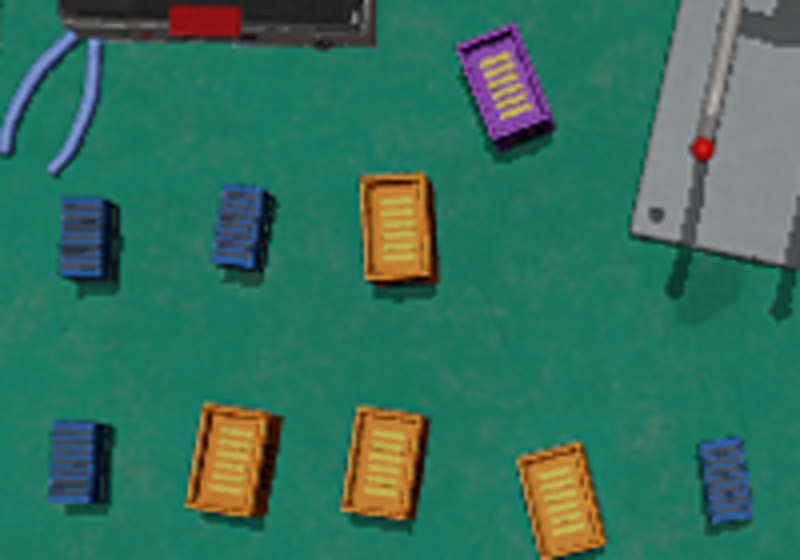

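The crop confirms four ribbed blue modules, four orange carriers with yellow floors, and the purple decoy at full-image (281,192), which stays out. Next I'll get precise poses from the far top edges.

```bash
cat >> h.py <<'E'
S=4
def edge_pose(n,m,z,L,W,cxy):
    """m: mask upscaled by S. Far top edges (away from the camera) give yaw and centre. n: camera"""
    v,u=np.nonzero(m); P=ray(n,np.c_[(u+.5)/S-.5,(v+.5)/S-.5],z)[:,:2]
    h=cv2.convexHull(P.astype(np.float32)).reshape(-1,2)
    (c,(w,hh),a)=cv2.minAreaRect(h)
    a=np.radians(a if w>hh else a+90); a=(a+np.pi/2)%np.pi-np.pi/2
    for _ in range(3):   # refine yaw on far long edge
        ex=np.array([np.cos(a),np.sin(a)]); ey=np.array([-ex[1],ex[0]])
        x=P@ex; y=P@ey; s=1 if (P.mean(0)-cxy)@ey>0 else -1
        b=np.round((x-x.mean())/.003).astype(int); k=[i for i in np.unique(b) if abs(i)*.003<L*.38]
        pts=np.array([[i*.003,(s*y[b==i]).max()*s] for i in k])
        a+=np.arctan(np.polyfit(pts[:,0],pts[:,1],1)[0])
    ex=np.array([np.cos(a),np.sin(a)]); ey=np.array([-ex[1],ex[0]]); x=P@ex;y=P@ey
    o=[]
    for q,e,h2 in((x,ex,L/2),(y,ey,W/2)):
        s=1 if (P.mean(0)-cxy)@e>0 else -1
        o.append(s*np.percentile(s*q,99)-s*h2+s*.0003)
    return o[0]*ex+o[1]*ey,np.degrees(a),(np.ptp(x)*1e3,np.ptp(y)*1e3)
def parts(im,dz=0):
    c,R,t=cam('top'); cxy=(-R.T@t)[:2]
    big=cv2.resize(im,None,fx=S,fy=S,interpolation=cv2.INTER_CUBIC)
    hsv=cv2.cvtColor(big,cv2.COLOR_RGB2HSV); out=[]
    for nm,lo,hi,z,L,W in(('mod',(100,90,65),(125,255,255),.046,.05,.026),('car',(5,110,60),(28,255,255),.052,.064,.04)):
        m=cv2.morphologyEx(cv2.inRange(hsv,lo,hi),cv2.MORPH_CLOSE,np.ones((9,9)))
        n,l,s,cc=cv2.connectedComponentsWithStats(m)
        for i in range(1,n):
            if (1500<s[i,4]<9500) and s[i,0]/S<500 and s[i,1]/S>190 and 15<s[i,3]/S<45 and s[i,1]/S<315:
                p,a,e=edge_pose('top',l==i,z,L,W,cxy)
                print(nm,(cc[i]/S).round(),'xy',p.round(4),'yaw',round(a,1),'size',np.round(e,1)); out.append((nm,p,a))
    return out
E
python3 - <<'E'
from h import *
im=cv2.imread('pics/top0.png')[:,:,::-1].copy()
parts(im)
hsv=cv2.cvtColor(im,cv2.COLOR_RGB2HSV)
g=cv2.inRange(hsv,(0,0,90),(179,45,255))
g[:, :395]=0;g[:,480:]=0;g[:235]=0;g[340:]=0
v,u=np.nonzero(g); P=ray('top',np.c_[u,v],.032)[:,:2].astype(np.float32)
print('caddy',cv2.minAreaRect(P))
cv2.imwrite('pics/g.png',g)
b=cv2.inRange(hsv,(0,0,0),(179,255,45)); b[:,:410]=0;b[:,482:]=0;b[:278]=0;b[300:]=0
v,u=np.nonzero(b)
for zz in(.175,):
    P=ray('top',np.c_[u,v],zz)[:,:2].astype(np.float32); print('bar',cv2.minAreaRect(P))
for z in(.26,.268,.276):
    t=ray('top',[(330.1,206.8),(363,213.6)],z)[:,:2]; d=t[0]-t[1]; ax=np.array([d[1],-d[0]])/np.hypot(*d)
    print(z,np.hypot(*d),'hook',t.mean(0)+.029*ax,np.degrees(np.arctan2(ax[1],ax[0])))
sc=cv2.imread('pics/scene0.png'); h2=cv2.cvtColor(sc,cv2.COLOR_BGR2HSV); r=cv2.inRange(h2,(0,150,80),(5,255,255))|cv2.inRange(h2,(175,150,80),(180,255,255)); r[:150]=0;r[215:]=0
n,l,s,c=cv2.connectedComponentsWithStats(r);print(s[1:],c[1:]); print(proj('scene',np.c_[ray('top',[(330.1,206.8),(363,213.6)],.268)]),proj('scene',np.c_[ray('top',[(330.1,206.8),(363,213.6)],.276)]))
a=np.hstack([im[235:345,395:490,::-1],cv2.cvtColor(g[235:345,395:490],cv2.COLOR_GRAY2BGR),sc[190:300,360:455]])
cv2.imwrite('pics/crop2.png',cv2.resize(a,None,fx=2.8,fy=2.8,interpolation=cv2.INTER_CUBIC))
E
```

```text
mod [214. 226.] xy [0.5874 0.2892] yaw -6.5 size [50.5 27.6]
mod [176. 229.] xy [0.5771 0.3844] yaw 2.6 size [48.7 27.1]
mod [173. 286.] xy [0.4394 0.3825] yaw -1.3 size [49.7 27.3]
mod [336. 290.] xy [ 0.4399 -0.0153] yaw 10.1 size [50.1 26.4]
car [254. 227.] xy [0.5892 0.1917] yaw 5.9 size [68.1 43.7]
car [212. 285.] xy [0.444  0.2875] yaw -7.3 size [65.3 48.5]
car [251. 286.] xy [0.4449 0.1939] yaw -6.1 size [65.  43.4]
car [295. 295.] xy [0.4244 0.0846] yaw 15.4 size [64.7 42.4]
caddy ((0.45779746770858765, -0.28453826904296875), (0.21371862292289734, 0.16876311600208282), 10.391551971435547)
bar ((0.4432705044746399, -0.2501155436038971), (0.040569406002759933, 0.15089401602745056), 4.335788249969482)
0.26 0.06924661280556828 hook [ 0.63011214 -0.03316652] -10.158862102827745
0.268 0.06873055437383606 hook [ 0.62880956 -0.03286541] -10.158862102827799
0.276 0.06821449594210384 hook [ 0.62750698 -0.0325643 ] -10.158862102827763
[[323 176   4   4  15]
 [300 184   4   5  17]] [[324.4        177.4       ]
 [301.41176471 185.88235294]]
[[302.03853903 185.9787492 ]
 [324.92039531 177.20521743]] [[302.30408353 183.17925938]
 [325.11677014 174.51009671]]
```

View pics/crop2.png

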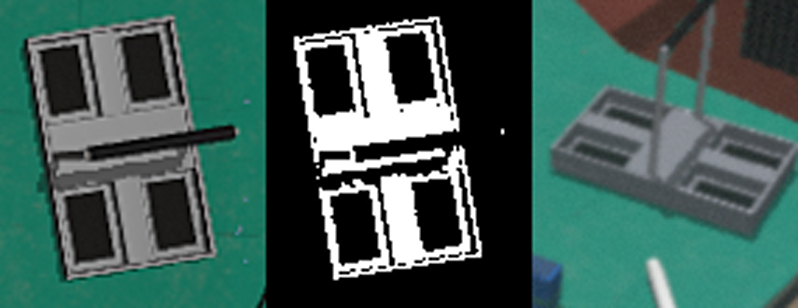

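The crop shows the caddy upright with its four dark bays empty. The bar runs from about full-image (427,290) to (479,282), and the mask has one stray pixel to drop. The hook tips agree between the two views at z≈0.268. Next I'll refine the caddy pose and test the drive's behaviour with first moves towards the work.

```bash
cat >> h.py <<'E'
def caddy(im):
    c,R,t=cam('top'); cxy=(-R.T@t)[:2]
    big=cv2.resize(im,None,fx=S,fy=S,interpolation=cv2.INTER_CUBIC); hsv=cv2.cvtColor(big,cv2.COLOR_RGB2HSV)
    g=cv2.inRange(hsv,(0,0,80),(179,50,255)); g[:,:395*S]=0;g[:,485*S:]=0;g[:235*S]=0;g[340*S:]=0
    n,l,s,cc=cv2.connectedComponentsWithStats(cv2.morphologyEx(g,cv2.MORPH_CLOSE,np.ones((25,25)))); i=1+np.argmax(s[1:,4])
    p,a,e=edge_pose('top',l==i,.032,.214,.132,cxy)
    print('caddy',p.round(4),round(a,2),np.round(e,1))
    k=cv2.inRange(hsv,(0,0,0),(179,255,50)); k[:,:425*S]=0;k[:,485*S:]=0;k[:276*S]=0;k[296*S:]=0
    n,l,s,cc=cv2.connectedComponentsWithStats(k); i=1+np.argmax(s[1:,2])
    v,u=np.nonzero(l==i); B=ray('top',np.c_[(u+.5)/S-.5,(v+.5)/S-.5],.175)[:,:2]; print('bar',cv2.minAreaRect(B.astype(np.float32)))
    ex=np.array([np.cos(np.radians(a)),np.sin(np.radians(a))]);ey=np.array([-ex[1],ex[0]])
    for j,(sx,sy) in enumerate(((-1,-1),(-1,1),(1,-1),(1,1))): print('bay',j+1,(p+sx*.066*ex+sy*.037*ey).round(4))
E
python3 - <<'E'
from h import *
caddy(cv2.imread('pics/top0.png')[:,:,::-1].copy())
E
```

```text
caddy [ 0.4556 -0.2653] 10.42 [214.6 133. ]
bar ((0.45436015725135803, -0.2675096392631531), (0.012403142638504505, 0.11647267639636993), 10.59229850769043)
bay 1 [ 0.3973 -0.3136]
bay 2 [ 0.384  -0.2408]
bay 3 [ 0.5272 -0.2897]
bay 4 [ 0.5138 -0.2169]
```

>>> {"method": "drive_tool", "body": {
  "increments": [
    [[0.3,0.3,0,0],[0.6,0.6,0,0],[1,1,0,0]]
  ],
  "fingers": 0.8
}}

```text
time: 0.4
eef_pos: [0.371, -0.4928, 0.2308]
eef_rot: [2.649, -1.688, -0.001]
contact_force: [2.3, -0.3, 0.7]
finger_gap: 0.0683
```

>>> {"method": "drive_tool", "body": {
  "increments": [
    [[0,0.5,0,0],[0,1,0,0],[0,1,0,0]]
  ]
}}

```text
time: 0.7
eef_pos: [0.3726, -0.385, 0.2303]
eef_rot: [-2.656, 1.67, 0.007]
contact_force: [-0.1, -0.2, 0.2]
finger_gap: 0.0682
```

>>> {"method": "drive_tool", "body": {
  "increments": [
    [[0.3,0.5,0,-0.08],[0.64,1,0,-0.167]]
  ],
  "fingers": 0.8
}}

```text
time: 0.9
eef_pos: [0.4226, -0.3117, 0.2312]
eef_rot: [2.409, -2.016, -0.0]
contact_force: [0.5, -0.4, -0.1]
finger_gap: 0.0683
```

>>> {"method": "drive_tool", "body": {
  "increments": [
    [[0,0.5,0,0],[0,1,0,0]]
  ]
}}

```text
time: 1.1
eef_pos: [0.4235, -0.2103, 0.231]
eef_rot: [2.418, -2.006, -0.0]
contact_force: [0.6, 0.8, 0.0]
finger_gap: 0.0686
```

>>> {"method": "drive_tool", "body": {
  "increments": [
    [[0,0.5,0,0],[0,1,0,0]]
  ]
}}

```text
time: 1.3
eef_pos: [0.4228, -0.1103, 0.2312]
eef_rot: [2.417, -2.006, 0.0]
contact_force: [1.4, 0.1, -0.1]
finger_gap: 0.0683
```

>>> {"method": "drive_tool", "body": {
  "increments": [
    [[0,0.4,-0.4,0],[0,0.727,-0.8,0],[0,0.727,-0.8,0],[0,0.727,-0.8,0],[0,0.727,-0.8,0]]
  ]
}}

```text
time: 1.8
eef_pos: [0.424, -0.0405, 0.1521]
eef_rot: [-2.416, 2.007, -0.002]
contact_force: [-0.2, 0.4, -0.3]
finger_gap: 0.0688
```

```bash
cat >> h.py <<'E'
def tool():
    s=telemetry.get_state(); r=s['eef_rot']; j=cv2.Rodrigues(np.array(r,float))[0][:,0]
    print('t',round(s['time'],2),'tcp',s['eef_pos'].round(4),'jaw',round(np.degrees(np.arctan2(j[1],j[0]))%180,1),'F',s['contact_force'].round(1),'gap',round(s['finger_gap'],4),'q',s['qpos'].round(2))
    return s
E
python3 -c "
from h import *
tool(); parts(snap('top','top1.png'))"
```

```text
t 1.8 tcp [ 0.424  -0.0405  0.1521] jaw 100.6 F [-0.2  0.4 -0.3] gap 0.0688 q [ 0.31  0.09 -0.33  2.13  0.04  0.93 -1.43]
mod [214. 226.] xy [0.5874 0.2892] yaw -6.7 size [50.5 27.8]
mod [175. 229.] xy [0.5771 0.3844] yaw 2.6 size [48.7 27.1]
mod [173. 286.] xy [0.4394 0.3825] yaw -1.3 size [49.6 27.3]
car [254. 227.] xy [0.5892 0.1917] yaw 5.9 size [68.1 43.7]
car [212. 285.] xy [0.444  0.2875] yaw -7.2 size [65.3 48.3]
car [251. 286.] xy [0.4449 0.1939] yaw -6.1 size [65.  43.4]
car [295. 295.] xy [0.4244 0.0846] yaw 15.5 size [64.7 42.4]
```

>>> {"method": "drive_tool", "body": {
  "increments": [
    [[0.16,0.252,-0.3,-0.005],[0.16,0.252,-0.6,-0.005],[0.16,0.252,-0.6,-0.005],[0.16,0.252,-0.6,-0.005]]
  ]
}}

```text
time: 2.25
eef_pos: [0.4396, -0.0153, 0.0921]
eef_rot: [2.408, -2.018, 0.001]
contact_force: [0.2, 0.1, 1.2]
finger_gap: 0.0685
```

>>> {"method": "drive_tool", "body": {
  "increments": [
    [[0,0,-0.3,0],[0,0,-0.55,0],[0,0,-0.73,0],[0,0,-0.73,0],[0,0,-0.73,0]]
  ]
}}

```text
time: 2.75
eef_pos: [0.4406, -0.0147, 0.0199]
eef_rot: [-2.408, 2.016, -0.004]
contact_force: [0.9, -0.0, 0.9]
finger_gap: 0.0682
```

>>> {"method": "drive_tool", "body": {
  "increments": [
    [[0,0,0,0],[0,0,0,0],[0,0,0,0],[0,0,0,0],[0,0,0,0],[0,0,0,0]]
  ],
  "fingers": 0
}}

```text
time: 3.35
eef_pos: [0.4402, -0.0141, 0.0195]
eef_rot: [-2.409, 2.015, -0.003]
contact_force: [-1.1, -0.8, 6.5]
finger_gap: 0.025
```

>>> {"method": "drive_tool", "body": {
  "increments": [
    [[0,0,0.4,0],[0,0,0.8,0],[0,0,1,0],[0,0,1,0]]
  ]
}}

```text
time: 3.75
eef_pos: [0.4418, -0.0139, 0.1216]
eef_rot: [-2.407, 2.013, -0.01]
contact_force: [0.6, -0.3, -1.0]
finger_gap: 0.0251
```

```bash
python3 -c "
from h import *
tool(); snap('scene','scene2.png')
a=cv2.imread('pics/scene2.png')[240:400,260:460]; cv2.imwrite('pics/s2.png',cv2.resize(a,None,fx=3,fy=3))"
```

```text
t 3.75 tcp [ 0.4418 -0.0139  0.1216] jaw 100.2 F [ 0.6 -0.3 -1. ] gap 0.0251 q [ 0.27  0.16 -0.37  2.13  0.08  0.85 -1.54]
```

View pics/s2.png

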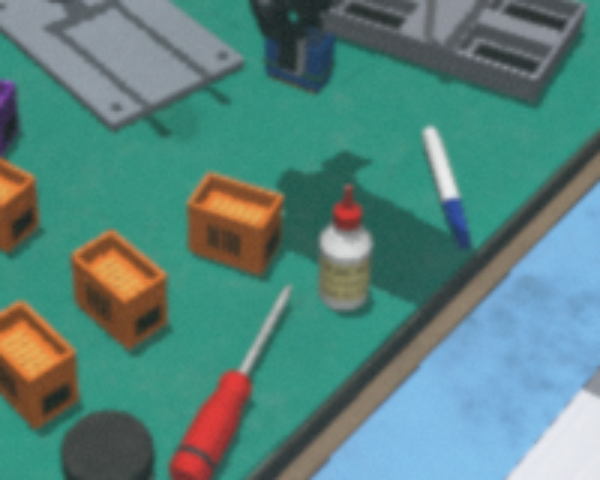

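The module is held (gap 25 mm). I'll move it over the carrier at (0.4244, 0.0846), yaw 15.5°.

>>> {"method": "drive_tool", "body": {
  "increments": [
    [[-0.08,0.4,0,0.03],[-0.164,0.8,0,0.059],[-0.164,0.99,0,0.059],[-0.164,0.99,-0.2,0.059],[-0.164,0.99,-0.25,0.059],[-0.164,0.99,-0.25,0.059],[-0.164,0.99,-0.25,0.059]]
  ]
}}

```text
time: 4.5
eef_pos: [0.4225, 0.0844, 0.093]
eef_rot: [2.499, -1.902, -0.001]
contact_force: [-0.0, 0.2, -0.4]
finger_gap: 0.0246
```

```bash
python3 -c "
from h import *
tool(); parts(snap('top','top3.png'))"
```

```text
t 4.5 tcp [0.4225 0.0844 0.093 ] jaw 105.4 F [-0.   0.2 -0.4] gap 0.0246 q [ 0.12  0.2  -0.46  2.17  0.12  0.79 -1.72]
mod [214. 226.] xy [0.5874 0.2891] yaw -6.8 size [50.5 27.9]
mod [175. 229.] xy [0.5771 0.3844] yaw 2.6 size [48.7 27.1]
mod [173. 286.] xy [0.4394 0.3825] yaw -1.3 size [49.7 27.3]
car [254. 227.] xy [0.5892 0.1917] yaw 5.9 size [68.1 43.7]
car [212. 285.] xy [0.444  0.2875] yaw -7.1 size [65.3 48.2]
car [249. 284.] xy [0.4448 0.194 ] yaw -6.2 size [65.  43.3]
```

>>> {"method": "drive_tool", "body": {
  "increments": [
    [[0.02,0,-0.05,0],[0.02,0,-0.12,0],[0.02,0,-0.2,0],[0.02,0,-0.28,0],[0.02,0,-0.35,0],[0.02,0,-0.36,0],[0.02,0,-0.36,0]]
  ]
}}

```text
time: 5.25
eef_pos: [0.4245, 0.0851, 0.057]
eef_rot: [2.501, -1.901, -0.001]
contact_force: [-1.0, 0.0, 0.2]
finger_gap: 0.0252
```

>>> {"method": "drive_tool", "body": {
  "increments": [
    [[0,0,0,0],[0,0,0,0],[0,0,0,0],[0,0,0,0]]
  ],
  "fingers": 0.6
}}

```text
time: 5.65
eef_pos: [0.4249, 0.0851, 0.0575]
eef_rot: [-2.501, 1.901, -0.001]
contact_force: [0.0, -0.7, -0.9]
finger_gap: 0.051
```

>>> {"method": "drive_tool", "body": {
  "increments": [
    [[0,0,0.3,0],[0,0,0.7,0],[0,0,1,0],[0,0,1,0]]
  ]
}}

```text
time: 6.05
eef_pos: [0.4281, 0.0859, 0.1615]
eef_rot: [-2.495, 1.898, -0.011]
contact_force: [0.6, 0.8, 0.6]
finger_gap: 0.0511
```

>>> {"method": "drive_tool", "body": {
  "increments": [
    [[0.3,0.4,0,-0.08],[0.6,0.8,0,-0.16],[0.8,1,0,-0.246],[0.8,1,0,-0.246],[0.8,1,0,-0.246]]
  ],
  "fingers": 0.8
}}

```text
time: 6.55
eef_pos: [0.504, 0.185, 0.1562]
eef_rot: [2.09, -2.342, -0.002]
contact_force: [-0.2, -1.4, -0.7]
finger_gap: 0.069
```

>>> {"method": "drive_tool", "body": {
  "increments": [
    [[0.3,0.4,0,0],[0.6,0.8,-0.1,0],[0.82,1,-0.3,0],[0.82,1,-0.5,0],[0.82,1,-0.5,0],[0.82,1,-0.5,0]]
  ]
}}

```text
time: 7.15
eef_pos: [0.586, 0.283, 0.1069]
eef_rot: [2.087, -2.345, 0.001]
contact_force: [0.9, -0.6, 0.6]
finger_gap: 0.0682
```

```bash
python3 -c "
from h import *
tool(); parts(snap('top','top4.png'))
a=cv2.imread('pics/top4.png')[200:330,150:350]; cv2.imwrite('pics/c4.png',cv2.resize(a,None,fx=4,fy=4))"
```

```text
t 7.15 tcp [0.586  0.283  0.1069] jaw 83.3 F [ 0.9 -0.6  0.6] gap 0.0682 q [-0.19  0.54 -0.45  1.65  0.27  1.02 -2.41]
mod [173. 286.] xy [0.4393 0.3825] yaw -1.3 size [49.6 27.3]
mod [294. 295.] xy [0.4252 0.0874] yaw 15.8 size [51.5 27.6]
car [254. 227.] xy [0.5892 0.1916] yaw 5.9 size [68.1 43.7]
car [296. 296.] xy [0.4248 0.085 ] yaw 15.4 size [65.  42.4]
```

View pics/c4.png

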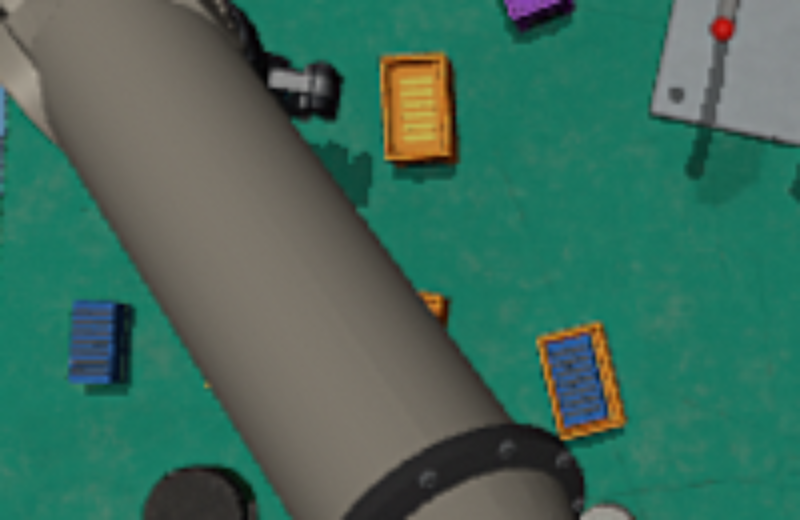

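The crop shows module 1 seated in its carrier at full-image (294,295). Its apparent size matches a top at z=0.083. Now the second module.

>>> {"method": "drive_tool", "body": {
  "increments": [
    [[0.014,0.06,-0.3,0],[0.014,0.06,-0.6,0],[0.014,0.06,-0.8,0],[0.014,0.06,-0.875,0],[0.014,0.06,-0.875,0],[0.014,0.06,-0.875,0]]
  ]
}}

```text
time: 7.8
eef_pos: [0.5893, 0.2913, 0.0217]
eef_rot: [-2.087, 2.345, -0.001]
contact_force: [-0.3, -0.2, 0.0]
finger_gap: 0.0682
```

>>> {"method": "drive_tool", "body": {
  "increments": [
    [[0,0,0,0],[0,0,0,0],[0,0,0,0],[0,0,0,0],[0,0,0,0],[0,0,0,0]]
  ],
  "fingers": 0
}}

```text
time: 8.4
eef_pos: [0.5889, 0.2915, 0.0209]
eef_rot: [-2.088, 2.345, -0.001]
contact_force: [0.8, -1.2, 6.8]
finger_gap: 0.0246
```

>>> {"method": "drive_tool", "body": {
  "increments": [
    [[0,0,0.3,0],[0,0,0.6,0],[0,0,0.8,0],[0,0,0.8,0]]
  ]
}}

```text
time: 8.8
eef_pos: [0.5899, 0.2923, 0.1028]
eef_rot: [-2.086, 2.342, -0.002]
contact_force: [0.7, 1.4, -0.9]
finger_gap: 0.0252
```

>>> {"method": "drive_tool", "body": {
  "increments": [
    [[0.01,-0.3,0,0.05],[0.02,-0.6,0,0.1],[0.02,-0.9,0,0.14],[0.02,-0.975,0,0.14],[0.02,-0.975,0,0.14],[0.02,-0.975,0,0.14]]
  ]
}}

```text
time: 9.4
eef_pos: [0.5895, 0.195, 0.0993]
eef_rot: [-2.335, 2.102, 0.002]
contact_force: [-0.2, 1.2, 0.3]
finger_gap: 0.0248
```

```bash
python3 -c "
from h import *
tool(); parts(snap('top','top5.png'))"
```

```text
t 9.4 tcp [0.5895 0.195  0.0993] jaw 96.0 F [-0.2  1.2  0.3] gap 0.0248 q [-0.02  0.51 -0.49  1.73  0.28  0.97 -2.08]
mod [175. 229.] xy [0.5771 0.3844] yaw 2.6 size [48.7 27.1]
mod [173. 286.] xy [0.4393 0.3825] yaw -1.3 size [49.6 27.3]
car [212. 285.] xy [0.444  0.2875] yaw -7.2 size [65.3 48.4]
```

>>> {"method": "drive_tool", "body": {
  "increments": [
    [[0.01,-0.034,-0.06,0],[0.01,-0.034,-0.13,0],[0.01,-0.034,-0.22,0],[0.01,-0.034,-0.3,0],[0.01,-0.034,-0.37,0],[0.01,-0.034,-0.41,0],[0.01,-0.034,-0.41,0],[0.01,-0.034,-0.41,0]]
  ]
}}

```text
time: 10.25
eef_pos: [0.5913, 0.1902, 0.0588]
eef_rot: [-2.334, 2.103, -0.0]
contact_force: [-0.3, 0.3, -0.1]
finger_gap: 0.0248
```

```bash
python3 -c "
from h import *
tool()"
```

```text
t 10.25 tcp [0.5913 0.1902 0.0588] jaw 96.0 F [-0.3  0.3 -0.1] gap 0.0248 q [-0.03  0.56 -0.47  1.76  0.31  0.9  -2.1 ]
```

>>> {"method": "drive_tool", "body": {
  "increments": [
    [[0,0,0,0],[0,0,0,0],[0,0,0,0],[0,0,0,0]]
  ],
  "fingers": 0.6
}}

```text
time: 10.65
eef_pos: [0.5912, 0.1901, 0.059]
eef_rot: [-2.334, 2.103, -0.0]
contact_force: [-0.0, -0.2, -0.7]
finger_gap: 0.0514
```

>>> {"method": "drive_tool", "body": {
  "increments": [
    [[0,0,0.3,0],[0,0,0.7,0],[0,0,1,0],[0,0,1,0],[0,0,1,0]]
  ]
}}

```text
time: 11.15
eef_pos: [0.5914, 0.1902, 0.1594]
eef_rot: [-2.333, 2.102, -0.002]
contact_force: [-0.4, -0.0, -0.5]
finger_gap: 0.0512
```

>>> {"method": "drive_tool", "body": {
  "increments": [
    [[-0.14,0.3,0,-0.038],[-0.14,0.6,0,-0.038],[-0.14,0.97,0,-0.038],[-0.14,0.97,0,-0.038],[-0.14,0.97,0,-0.038]]
  ],
  "fingers": 0.8
}}

```text
time: 11.65
eef_pos: [0.5757, 0.2876, 0.1569]
eef_rot: [2.271, -2.166, -0.002]
contact_force: [0.4, -0.5, -0.3]
finger_gap: 0.0681
```

>>> {"method": "drive_tool", "body": {
  "increments": [
    [[0,0.3,-0.1,0],[0,0.6,-0.2,0],[0,0.97,-0.4,0],[0,0.97,-0.6,0],[0,0.97,-0.6,0],[0,0.97,-0.6,0],[0,0.97,-0.6,0]]
  ]
}}

```text
time: 12.35
eef_pos: [0.5787, 0.3822, 0.0997]
eef_rot: [-2.267, 2.174, -0.003]
contact_force: [0.3, 0.1, 0.6]
finger_gap: 0.0681
```

```bash
python3 -c "
from h import *
tool(); parts(snap('top','top6.png'))"
```

```text
t 12.35 tcp [0.5787 0.3822 0.0997] jaw 92.4 F [0.3 0.1 0.6] gap 0.0681 q [-0.31  0.63 -0.49  1.54  0.33  1.06 -2.42]
mod [253. 224.] xy [0.5957 0.195 ] yaw 7.6 size [52.6 29.1]
mod [294. 295.] xy [0.4253 0.0873] yaw 15.5 size [51.4 27.6]
car [255. 230.] xy [0.5889 0.1921] yaw 7.1 size [69.  43.7]
car [252. 284.] xy [0.4463 0.1934] yaw 13.9 size [73.1 53.6]
car [296. 296.] xy [0.4248 0.085 ] yaw 15.4 size [64.9 42.4]
```

>>> {"method": "drive_tool", "body": {
  "increments": [
    [[-0.016,0.022,-0.3,0],[-0.016,0.022,-0.6,0],[-0.016,0.022,-0.75,0],[-0.016,0.022,-0.8,0],[-0.016,0.022,-0.8,0],[-0.016,0.022,-0.8,0]]
  ]
}}

```text
time: 13.0
eef_pos: [0.5766, 0.387, 0.0205]
eef_rot: [-2.268, 2.17, -0.001]
contact_force: [-0.3, -0.3, 0.6]
finger_gap: 0.0682
```

>>> {"method": "drive_tool", "body": {
  "increments": [
    [[0,0,0,0],[0,0,0,0],[0,0,0,0],[0,0,0,0],[0,0,0,0],[0,0,0,0]]
  ],
  "fingers": 0
}}

```text
time: 13.6
eef_pos: [0.5761, 0.3868, 0.0198]
eef_rot: [-2.269, 2.17, -0.001]
contact_force: [0.1, 0.5, 5.9]
finger_gap: 0.025
```

>>> {"method": "drive_tool", "body": {
  "increments": [
    [[0,0,0.3,0],[0,0,0.6,0],[0,0,0.8,0],[0,0,0.8,0]]
  ]
}}

```text
time: 14.0
eef_pos: [0.5769, 0.3877, 0.1018]
eef_rot: [-2.267, 2.168, -0.001]
contact_force: [-0.7, 0.6, -0.5]
finger_gap: 0.0248
```

>>> {"method": "drive_tool", "body": {
  "increments": [
    [[-0.3,0,0,0],[-0.65,0,0,0],[-0.65,0,0,-0.107],[-0.65,0,0,-0.107],[-0.65,0,0,-0.107]]
  ]
}}

```text
time: 14.5
eef_pos: [0.5109, 0.3855, 0.0978]
eef_rot: [2.081, -2.352, 0.001]
contact_force: [0.3, -0.3, -0.7]
finger_gap: 0.0248
```

```bash
python3 -c "
from h import *
tool(); parts(snap('top','top7.png'))
a=cv2.imread('pics/top7.png')[200:330,150:350]; cv2.imwrite('pics/c7.png',cv2.resize(a,None,fx=3,fy=3))"
```

```text
t 14.5 tcp [0.5109 0.3855 0.0978] jaw 83.0 F [ 0.3 -0.3 -0.7] gap 0.0248 q [-0.36  0.54 -0.48  1.68  0.29  0.99 -2.64]
mod [253. 224.] xy [0.5956 0.195 ] yaw 7.6 size [52.5 29.1]
mod [294. 295.] xy [0.4253 0.0873] yaw 15.5 size [51.4 27.6]
car [255. 230.] xy [0.5889 0.192 ] yaw 6.8 size [68.8 43.7]
car [212. 285.] xy [0.4439 0.2875] yaw -7.1 size [65.3 48.6]
car [251. 286.] xy [0.4449 0.1939] yaw -6.1 size [65.  43.4]
car [296. 296.] xy [0.4248 0.085 ] yaw 15.4 size [64.9 42.4]
```

View pics/c7.png

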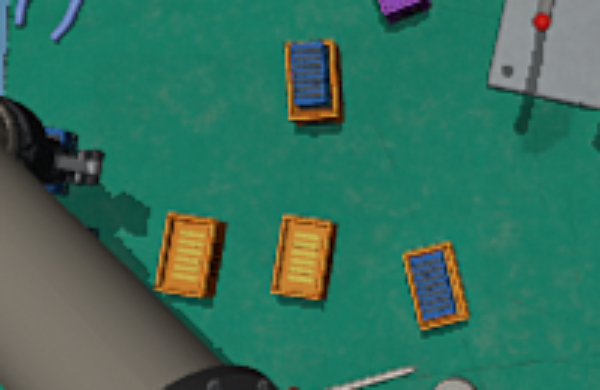

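The crop shows two modules in carriers, at full-image (253,224) and (294,295). The two free carriers at (212,285) and (251,286) haven't moved. Continuing.

>>> {"method": "drive_tool", "body": {
  "increments": [
    [[-0.3,-0.4,0,0],[-0.6,-0.8,0,0],[-0.68,-0.98,0,0],[-0.68,-0.98,0,0],[-0.68,-0.98,0,0],[-0.68,-0.98,0,0]]
  ]
}}

```text
time: 15.15
eef_pos: [0.4438, 0.2899, 0.0992]
eef_rot: [-2.08, 2.352, 0.001]
contact_force: [0.2, -0.3, -0.3]
finger_gap: 0.0251
```

```bash
python3 -c "
from h import *
tool(); parts(snap('top','top8.png'))"
```

```text
t 15.15 tcp [0.4438 0.2899 0.0992] jaw 83.0 F [ 0.2 -0.3 -0.3] gap 0.0251 q [-0.24  0.36 -0.51  1.95  0.23  0.88 -2.56]
mod [253. 224.] xy [0.5956 0.195 ] yaw 8.0 size [52.4 29.2]
mod [294. 295.] xy [0.4253 0.0874] yaw 15.6 size [51.4 27.6]
car [255. 230.] xy [0.5889 0.1921] yaw 7.1 size [68.9 43.4]
car [251. 286.] xy [0.4449 0.1938] yaw -6.1 size [65.  43.4]
car [296. 296.] xy [0.4247 0.085 ] yaw 15.4 size [64.9 42.4]
```

>>> {"method": "drive_tool", "body": {
  "increments": [
    [[-0.008,-0.024,-0.06,0],[-0.008,-0.024,-0.13,0],[-0.008,-0.024,-0.22,0],[-0.008,-0.024,-0.3,0],[-0.008,-0.024,-0.38,0],[-0.008,-0.024,-0.415,0],[-0.008,-0.024,-0.415,0],[-0.008,-0.024,-0.415,0]]
  ]
}}

```text
time: 16.0
eef_pos: [0.4418, 0.2861, 0.0572]
eef_rot: [-2.08, 2.354, 0.0]
contact_force: [0.4, 0.0, -0.9]
finger_gap: 0.0251
```

```bash
python3 -c "
from h import *
tool()"
```

```text
t 16.0 tcp [0.4418 0.2861 0.0572] jaw 82.9 F [ 0.4  0.  -0.9] gap 0.0251 q [-0.25  0.42 -0.49  1.99  0.27  0.8  -2.59]
```

>>> {"method": "drive_tool", "body": {
  "increments": [
    [[0,0,0,0],[0,0,0,0],[0,0,0,0],[0,0,0,0]]
  ],
  "fingers": 0.6
}}

```text
time: 16.4
eef_pos: [0.4418, 0.2859, 0.0574]
eef_rot: [-2.08, 2.354, -0.0]
contact_force: [0.1, 1.0, 0.3]
finger_gap: 0.0513
```

>>> {"method": "drive_tool", "body": {
  "increments": [
    [[0,0,0.3,0],[0,0,0.7,0],[0,0,1,0],[0,0,1,0],[0,0,1,0]]
  ]
}}

```text
time: 16.9
eef_pos: [0.442, 0.286, 0.1578]
eef_rot: [-2.079, 2.354, -0.001]
contact_force: [-0.6, 1.1, -0.3]
finger_gap: 0.0515
```

>>> {"method": "drive_tool", "body": {
  "increments": [
    [[-0.024,0.3,0,0.064],[-0.024,0.6,0,0.064],[-0.024,0.964,-0.1,0.064],[-0.024,0.964,-0.4,0.064],[-0.024,0.964,-0.6,0.064],[-0.024,0.964,-0.6,0.064],[-0.024,0.964,-0.6,0.064]]
  ],
  "fingers": 0.8
}}

```text
time: 17.6
eef_pos: [0.4387, 0.3817, 0.0963]
eef_rot: [2.194, -2.245, -0.0]
contact_force: [0.4, -0.3, -0.0]
finger_gap: 0.0685
```

```bash
python3 -c "
from h import *
tool(); parts(snap('top','top9.png'))"
```

```text
t 17.6 tcp [0.4387 0.3817 0.0963] jaw 88.7 F [ 0.4 -0.3 -0. ] gap 0.0685 q [-0.37  0.46 -0.54  1.83  0.29  0.94 -2.63]
mod [253. 224.] xy [0.5956 0.195 ] yaw 7.6 size [52.6 29.2]
mod [210. 285.] xy [0.4443 0.2924] yaw -8.2 size [51.1 27.3]
mod [294. 295.] xy [0.4253 0.0873] yaw 15.5 size [51.4 27.6]
car [255. 230.] xy [0.5889 0.192 ] yaw 6.9 size [68.8 43.7]
car [215. 285.] xy [0.4435 0.2881] yaw -7.0 size [65.3 49.3]
car [251. 286.] xy [0.4449 0.1939] yaw -6.1 size [65.  43.4]
car [296. 296.] xy [0.4248 0.085 ] yaw 15.4 size [64.9 42.4]
```

>>> {"method": "drive_tool", "body": {
  "increments": [
    [[0.007,0.008,-0.3,0],[0.007,0.008,-0.6,0],[0.007,0.008,-0.75,0],[0.007,0.008,-0.765,0],[0.007,0.008,-0.765,0],[0.007,0.008,-0.765,0]]
  ]
}}

```text
time: 18.25
eef_pos: [0.441, 0.3842, 0.0225]
eef_rot: [-2.194, 2.245, -0.0]
contact_force: [-0.2, 0.1, 0.3]
finger_gap: 0.0681
```

>>> {"method": "drive_tool", "body": {
  "increments": [
    [[0,0,0,0],[0,0,0,0],[0,0,0,0],[0,0,0,0],[0,0,0,0],[0,0,0,0]]
  ],
  "fingers": 0
}}

```text
time: 18.85
eef_pos: [0.4406, 0.3837, 0.0217]
eef_rot: [-2.195, 2.246, -0.0]
contact_force: [-0.4, 0.8, 5.9]
finger_gap: 0.0249
```

>>> {"method": "drive_tool", "body": {
  "increments": [
    [[0,0,0.3,0],[0,0,0.6,0],[0,0,1,0],[0,0,1,0],[0,0,1,0]]
  ]
}}

```text
time: 19.35
eef_pos: [0.4403, 0.3832, 0.1213]
eef_rot: [-2.195, 2.246, -0.001]
contact_force: [-0.2, -0.1, -1.4]
finger_gap: 0.0248
```

>>> {"method": "drive_tool", "body": {
  "increments": [
    [[0,0,0.25,0],[0.06,-0.3,0.25,-0.053],[0.06,-0.6,0.25,-0.053],[0.06,-0.94,0.25,-0.053],[0.06,-0.94,0.25,-0.053],[0.06,-0.94,0.25,-0.053]]
  ]
}}

```text
time: 19.95
eef_pos: [0.4454, 0.2877, 0.1443]
eef_rot: [2.096, -2.336, -0.001]
contact_force: [-0.3, -0.1, -0.5]
finger_gap: 0.0253
```

>>> {"method": "drive_tool", "body": {
  "increments": [
    [[0,-0.3,0,0],[0,-0.6,0,0],[0,-0.94,0,0],[0,-0.94,-0.2,0],[0,-0.94,-0.4,0],[0,-0.94,-0.4,0],[0,-0.94,-0.4,0]]
  ]
}}

```text
time: 20.65
eef_pos: [0.4455, 0.1964, 0.1055]
eef_rot: [2.102, -2.333, -0.002]
contact_force: [0.5, 0.2, -0.6]
finger_gap: 0.0247
```

```bash
python3 -c "
from h import *
tool(); parts(snap('top','top10.png'))"
```

```text
t 20.65 tcp [0.4455 0.1964 0.1055] jaw 84.0 F [ 0.5  0.2 -0.6] gap 0.0247 q [-0.07  0.28 -0.5   2.04  0.18  0.86 -2.34]
mod [253. 224.] xy [0.5956 0.195 ] yaw 7.6 size [52.5 29.1]
mod [294. 295.] xy [0.4252 0.0874] yaw 15.8 size [51.5 27.6]
car [255. 230.] xy [0.5889 0.1921] yaw 7.1 size [68.9 43.3]
car [296. 296.] xy [0.4248 0.085 ] yaw 15.4 size [64.9 42.4]
```

>>> {"method": "drive_tool", "body": {
  "increments": [
    [[0.006,-0.025,-0.06,0],[0.006,-0.025,-0.15,0],[0.006,-0.025,-0.24,0],[0.006,-0.025,-0.33,0],[0.006,-0.025,-0.42,0],[0.006,-0.025,-0.46,0],[0.006,-0.025,-0.46,0],[0.006,-0.025,-0.46,0]]
  ]
}}

```text
time: 21.5
eef_pos: [0.4467, 0.1928, 0.0597]
eef_rot: [-2.1, 2.336, 0.0]
contact_force: [-0.9, -0.4, -0.7]
finger_gap: 0.025
```

>>> {"method": "drive_tool", "body": {
  "increments": [
    [[0,0,0,0],[0,0,0,0],[0,0,0,0],[0,0,0,0]]
  ],
  "fingers": 0.6
}}

```text
time: 21.9
eef_pos: [0.4468, 0.1926, 0.06]
eef_rot: [-2.1, 2.336, -0.0]
contact_force: [-0.2, 0.8, -0.5]
finger_gap: 0.0513
```

>>> {"method": "drive_tool", "body": {
  "increments": [
    [[0,0,0.3,0],[0,0,0.7,0],[0,0,1,0],[0,0,1,0],[0,0,1,0]]
  ]
}}

```text
time: 22.4
eef_pos: [0.4469, 0.1926, 0.1603]
eef_rot: [-2.099, 2.336, -0.001]
contact_force: [0.1, -0.1, 0.0]
finger_gap: 0.0517
```

>>> {"method": "drive_tool", "body": {
  "increments": [
    [[0,-0.3,0.5,0],[0,-0.6,0.5,0],[0,-0.9,0.5,0],[0,-0.9,0.5,0]]
  ]
}}

```text
time: 22.8
eef_pos: [0.4458, 0.0975, 0.2083]
eef_rot: [2.089, -2.341, 0.001]
contact_force: [0.3, -0.3, 0.2]
finger_gap: 0.0513
```

>>> {"method": "drive_tool", "body": {
  "increments": [
    [[0,-0.3,0,0],[0,-0.6,0,0],[0,-1,0,0],[0,-1,0,0]]
  ]
}}

```text
time: 23.2
eef_pos: [0.4453, -0.0025, 0.208]
eef_rot: [2.088, -2.341, -0.001]
contact_force: [-0.0, -0.0, 0.7]
finger_gap: 0.0512
```

```bash
python3 -c "
from h import *
tool(); parts(snap('top','top11.png')); snap('scene','scene11.png')
a=cv2.imread('pics/scene11.png')[280:390,200:370]; b=cv2.imread('pics/top11.png')[200:310,190:320]
cv2.imwrite('pics/c11.png',np.vstack([cv2.resize(a,(800,518)[:2],interpolation=cv2.INTER_CUBIC)]))"
```

```text
t 23.2 tcp [ 0.4453 -0.0025  0.208 ] jaw 83.5 F [-0.  -0.   0.7] gap 0.0512 q [ 0.25  0.06 -0.35  2.02  0.03  1.07 -1.8 ]
mod [253. 224.] xy [0.5956 0.195 ] yaw 7.6 size [52.4 29.1]
mod [210. 285.] xy [0.4443 0.2924] yaw -8.2 size [51.1 27.3]
mod [249. 285.] xy [0.447  0.1969] yaw -4.9 size [50.8 27.5]
mod [294. 295.] xy [0.4253 0.0874] yaw 15.8 size [51.4 27.8]
car [255. 230.] xy [0.5889 0.192 ] yaw 6.8 size [68.7 43.2]
car [214. 285.] xy [0.4434 0.2881] yaw -6.8 size [65.4 48.3]
car [252. 287.] xy [0.4445 0.1943] yaw -6.2 size [65.1 43.4]
car [296. 297.] xy [0.4248 0.0851] yaw 15.7 size [64.9 42. ]
```

View pics/c11.png

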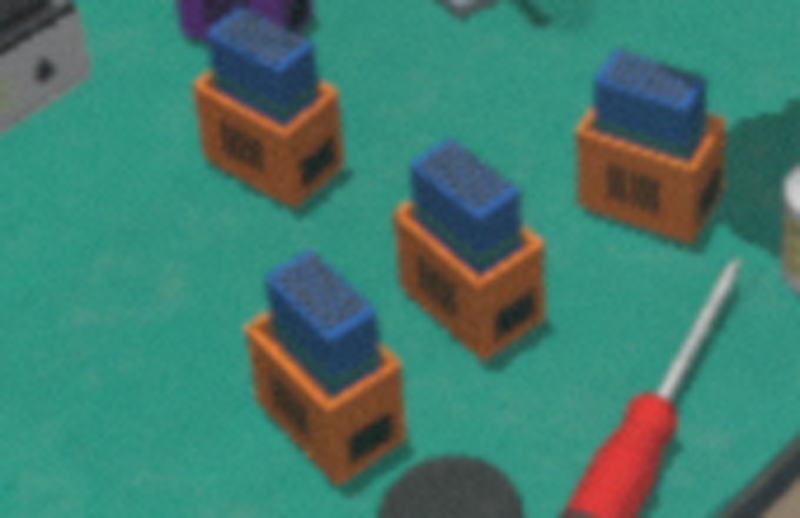

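The scene crop shows all four modules seated in their carriers with equal protrusion, green bands low at the rims, and the purple decoy untouched. Now the units go to the caddy, starting with the unit at (0.4248, 0.0851) into bay 3.

>>> {"method": "drive_tool", "body": {
  "increments": [
    [[-0.205,0.3,0,0.09],[-0.205,0.6,0,0.18],[-0.205,0.876,-0.3,0.246],[-0.205,0.876,-0.6,0.246],[-0.205,0.876,-0.9,0.246],[-0.205,0.876,-0.9,0.246],[-0.205,0.876,-0.9,0.246]]
  ],
  "fingers": 0.8
}}

```text
time: 24.0
eef_pos: [0.4256, 0.0914, 0.1197]
eef_rot: [2.511, -1.886, -0.002]
contact_force: [0.4, 0.9, -0.3]
finger_gap: 0.0681
```

```bash
python3 -c "
from h import *
tool(); im=snap('top','top12.png'); caddy(im)"
```

```text
t 24.0 tcp [0.4256 0.0914 0.1197] jaw 106.2 F [ 0.4  0.9 -0.3] gap 0.0681 q [ 0.12  0.17 -0.47  2.14  0.1   0.86 -1.69]
caddy [ 0.4555 -0.2653] 10.41 [214.7 133. ]
bar ((0.45436015725135803, -0.2675096392631531), (0.012403142638504505, 0.11647267639636993), 10.59229850769043)
bay 1 [ 0.3973 -0.3136]
bay 2 [ 0.384  -0.2408]
bay 3 [ 0.5271 -0.2897]
bay 4 [ 0.5138 -0.2169]
```

>>> {"method": "drive_tool", "body": {
  "increments": [
    [[-0.008,-0.063,-0.1,-0.007],[-0.008,-0.063,-0.4,-0.007],[-0.008,-0.063,-0.7,-0.007],[-0.008,-0.063,-0.9,-0.007],[-0.008,-0.063,-0.985,-0.007],[-0.008,-0.063,-0.985,-0.007],[-0.008,-0.063,-0.985,-0.007]]
  ]
}}

```text
time: 24.75
eef_pos: [0.4264, 0.084, 0.0222]
eef_rot: [-2.498, 1.903, -0.002]
contact_force: [0.6, 0.2, 0.6]
finger_gap: 0.0683
```

>>> {"method": "drive_tool", "body": {
  "increments": [
    [[0,0,0,0],[0,0,0,0],[0,0,0,0],[0,0,0,0],[0,0,0,0],[0,0,0,0]]
  ],
  "fingers": 0
}}

```text
time: 25.35
eef_pos: [0.4266, 0.0842, 0.0225]
eef_rot: [-2.498, 1.902, -0.003]
contact_force: [-0.8, -0.3, 6.4]
finger_gap: 0.0391
```

>>> {"method": "drive_tool", "body": {
  "increments": [
    [[0,0,0.2,0],[0,0,0.5,0],[0,0,0.8,0],[0,0,1,0],[0,0,1,0]]
  ]
}}

```text
time: 25.85
eef_pos: [0.4277, 0.0844, 0.1242]
eef_rot: [-2.496, 1.901, -0.008]
contact_force: [0.7, -0.1, -1.3]
finger_gap: 0.039
```

```bash
python3 -c "
from h import *
tool()"
```

```text
t 25.85 tcp [0.4277 0.0844 0.1242] jaw 105.4 F [ 0.7 -0.1 -1.3] gap 0.039 q [ 0.14  0.16 -0.47  2.14  0.1   0.86 -1.69]
```

>>> {"method": "drive_tool", "body": {
  "increments": [
    [[0.1,-0.3,0,-0.055],[0.15,-0.6,0,-0.055],[0.2,-1,0,-0.055],[0.2,-1,0,-0.055],[0.2,-1,0,-0.055]]
  ]
}}

```text
time: 26.35
eef_pos: [0.4445, -0.0168, 0.1204]
eef_rot: [2.412, -2.012, -0.002]
contact_force: [0.7, 0.6, -0.5]
finger_gap: 0.0394
```

>>> {"method": "drive_tool", "body": {
  "increments": [
    [[0.2,-0.3,0,0],[0.4,-0.6,0,0],[0.6,-1,0,0],[0.6,-1,0,0],[0.6,-1,0,0]]
  ]
}}

```text
time: 26.85
eef_pos: [0.5052, -0.1153, 0.1205]
eef_rot: [2.415, -2.01, -0.003]
contact_force: [-0.0, 0.7, -1.6]
finger_gap: 0.0389
```

>>> {"method": "drive_tool", "body": {
  "increments": [
    [[0.1,-0.3,0,0],[0.2,-0.6,0,0],[0.22,-0.9,0,0],[0.22,-0.9,0,0],[0.22,-0.9,0,0]]
  ]
}}

```text
time: 27.35
eef_pos: [0.5269, -0.2041, 0.1208]
eef_rot: [-2.416, 2.008, 0.003]
contact_force: [1.1, 1.5, -0.8]
finger_gap: 0.039
```

>>> {"method": "drive_tool", "body": {
  "increments": [
    [[0,-0.3,0,0],[0,-0.6,0,0],[0,-0.84,-0.2,0],[0,-0.84,-0.4,0],[0,-0.84,-0.4,0],[0,-0.84,-0.4,0]]
  ]
}}

```text
time: 27.95
eef_pos: [0.5278, -0.2869, 0.0813]
eef_rot: [-2.418, 2.004, 0.003]
contact_force: [-0.6, 0.4, -0.6]
finger_gap: 0.0388
```

```bash
python3 -c "
from h import *
tool(); snap('top','top13.png'); snap('scene','scene13.png')
a=cv2.imread('pics/scene13.png')[160:300,340:500]; b=cv2.imread('pics/top13.png')[220:360,380:540]
cv2.imwrite('pics/c13.png',cv2.resize(np.hstack([a,b]),None,fx=2.5,fy=2.5,interpolation=cv2.INTER_CUBIC))"
```

```text
t 27.95 tcp [ 0.5278 -0.2869  0.0813] jaw 100.7 F [-0.6  0.4 -0.6] gap 0.0388 q [ 0.6   0.47 -0.23  1.8   0.13  0.89 -1.07]
```

View pics/c13.png

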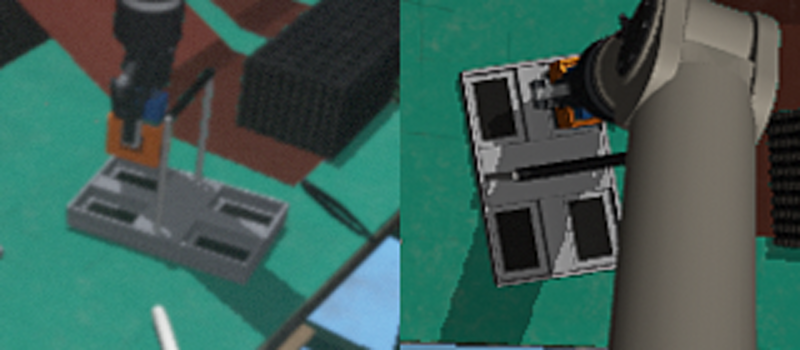

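The crop shows the unit hovering over the far right bay (bay 3), clear of the bar and upright. Lowering it in.

>>> {"method": "drive_tool", "body": {
  "increments": [
    [[0.009,-0.031,-0.06,0],[0.009,-0.031,-0.15,0],[0.009,-0.031,-0.24,0],[0.009,-0.031,-0.32,0],[0.009,-0.031,-0.4,0],[0.009,-0.031,-0.44,0],[0.009,-0.031,-0.44,0],[0.009,-0.031,-0.44,0]]
  ]
}}

```text
time: 28.85
eef_pos: [0.5284, -0.2932, 0.0372]
eef_rot: [2.415, -2.009, 0.0]
contact_force: [0.8, 0.6, -0.8]
finger_gap: 0.0389
```

```bash
python3 -c "
from h import *
tool()"
```

```text
t 28.85 tcp [ 0.5284 -0.2932  0.0372] jaw 100.5 F [ 0.8  0.6 -0.8] gap 0.0389 q [ 0.6   0.53 -0.21  1.82  0.15  0.81 -1.08]
```

>>> {"method": "drive_tool", "body": {
  "increments": [
    [[0,0,0,0],[0,0,0,0],[0,0,0,0],[0,0,0,0]]
  ],
  "fingers": 0.6
}}

```text
time: 29.25
eef_pos: [0.5283, -0.2932, 0.0375]
eef_rot: [2.415, -2.009, 0.001]
contact_force: [0.5, -0.7, 0.1]
finger_gap: 0.0512
```

>>> {"method": "drive_tool", "body": {
  "increments": [
    [[0,0,0.3,0],[0,0,0.7,0],[0,0,1,0],[0,0,1,0],[0,0,1,0]]
  ]
}}

```text
time: 29.75
eef_pos: [0.5285, -0.2933, 0.138]
eef_rot: [-2.415, 2.009, -0.002]
contact_force: [-0.5, 0.2, -1.0]
finger_gap: 0.0509
```

>>> {"method": "drive_tool", "body": {
  "increments": [
    [[0,0.3,0.1,-0.05],[-0.1,0.6,0.1,-0.05],[-0.2,1,0.1,-0.05],[-0.2,1,0.1,-0.05],[-0.2,1,0.1,-0.05]]
  ],
  "fingers": 0.8
}}

```text
time: 30.25
eef_pos: [0.5073, -0.1921, 0.146]
eef_rot: [2.336, -2.099, -0.003]
contact_force: [-0.3, -0.0, 0.4]
finger_gap: 0.0683
```

>>> {"method": "drive_tool", "body": {
  "increments": [
    [[-0.1,0.3,0.1,0],[-0.2,0.6,0.1,0],[-0.2,1,0.1,0],[-0.2,1,0.1,0]]
  ]
}}

```text
time: 30.65
eef_pos: [0.4882, -0.0886, 0.1568]
eef_rot: [-2.34, 2.095, 0.004]
contact_force: [1.2, 0.7, 0.3]
finger_gap: 0.0685
```

>>> {"method": "drive_tool", "body": {
  "increments": [
    [[0,0.3,0,0],[0,0.6,0,0],[0,1,0,0],[0,1,0,0]]
  ]
}}

```text
time: 31.05
eef_pos: [0.4887, 0.0113, 0.157]
eef_rot: [-2.339, 2.094, 0.003]
contact_force: [-0.3, -0.5, -0.4]
finger_gap: 0.0684
```

>>> {"method": "drive_tool", "body": {
  "increments": [
    [[0,0.3,0,0],[0.2,0.6,0,0],[0.4,0.95,0,0],[0.4,0.95,0,0]]
  ]
}}

```text
time: 31.45
eef_pos: [0.531, 0.1061, 0.1572]
eef_rot: [-2.336, 2.094, 0.002]
contact_force: [-0.4, -0.4, 0.2]
finger_gap: 0.0687
```

>>> {"method": "drive_tool", "body": {
  "increments": [
    [[0.2,0.3,0,0],[0.4,0.6,0,0],[0.61,0.92,0,0],[0.61,0.92,-0.2,0],[0.61,0.92,-0.3,0],[0.61,0.92,-0.3,0],[0.61,0.92,-0.3,0]]
  ]
}}

```text
time: 32.15
eef_pos: [0.5893, 0.1916, 0.1269]
eef_rot: [2.33, -2.104, 0.0]
contact_force: [0.5, -0.5, 0.1]
finger_gap: 0.0681
```

```bash
python3 -c "
from h import *
tool(); im=snap('top','top14.png'); parts(im); caddy(im); snap('scene','scene14.png')
a=cv2.imread('pics/scene14.png')[160:300,340:500]; b=cv2.imread('pics/top14.png')[220:360,380:540]
cv2.imwrite('pics/c14.png',cv2.resize(np.hstack([a,b]),None,fx=2.5,fy=2.5,interpolation=cv2.INTER_CUBIC))"
```

```text
t 32.15 tcp [0.5893 0.1916 0.1269] jaw 95.8 F [ 0.5 -0.5  0.1] gap 0.0681 q [-0.06  0.47 -0.44  1.71  0.23  1.01 -2.04]
mod [454. 257.] xy [ 0.5288 -0.3028] yaw 10.0 size [52.5 27.5]
mod [210. 285.] xy [0.4443 0.2924] yaw -8.2 size [51.1 27.3]
car [448. 257.] xy [ 0.5279 -0.3075] yaw -18.5 size [79.4 71.4]
car [214. 285.] xy [0.4434 0.2881] yaw -6.8 size [65.4 48.8]
caddy [ 0.4556 -0.2658] 9.72 [216.1 135.5]
bar ((0.45436015725135803, -0.2675096392631531), (0.012403142638504505, 0.11647267639636993), 10.59229850769043)
bay 1 [ 0.3968 -0.3134]
bay 2 [ 0.3843 -0.2405]
bay 3 [ 0.5269 -0.2911]
bay 4 [ 0.5145 -0.2182]
```

View pics/c14.png

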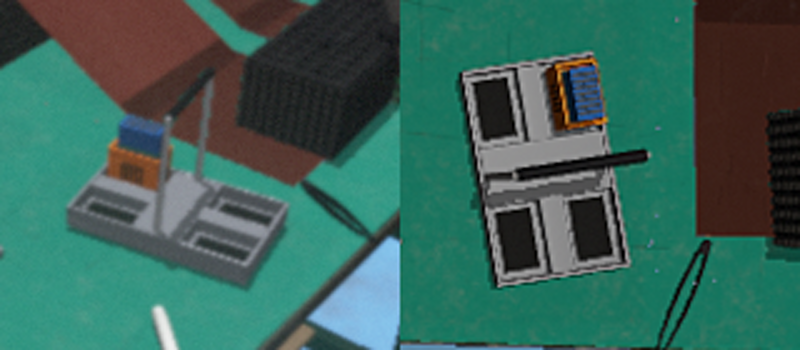

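The unit sits level and deep in bay 3, and the caddy has not moved. Second unit into bay 4.

>>> {"method": "drive_tool", "body": {
  "increments": [
    [[0,0,-0.3,0],[0,0,-0.6,0],[0,0,-0.8,0],[0,0,-0.8,0]]
  ]
}}

```text
time: 32.65
eef_pos: [0.5874, 0.1923, 0.0452]
eef_rot: [2.33, -2.1, -0.003]
contact_force: [-0.5, -0.9, -0.7]
finger_gap: 0.0684
```

>>> {"method": "drive_tool", "body": {
  "increments": [
    [[0,0,-0.15,0],[0,0,-0.25,0],[0,0,-0.25,0],[0,0,-0.25,0]]
  ]
}}

```text
time: 33.05
eef_pos: [0.5895, 0.194, 0.0226]
eef_rot: [-2.334, 2.102, -0.0]
contact_force: [-0.1, 0.1, 0.5]
finger_gap: 0.0684
```

>>> {"method": "drive_tool", "body": {
  "increments": [
    [[0,0,0,0],[0,0,0,0],[0,0,0,0],[0,0,0,0],[0,0,0,0],[0,0,0,0]]
  ],
  "fingers": 0
}}

```text
time: 33.65
eef_pos: [0.59, 0.1942, 0.0232]
eef_rot: [-2.333, 2.102, -0.002]
contact_force: [-0.9, -0.7, 6.0]
finger_gap: 0.0391
```

>>> {"method": "drive_tool", "body": {
  "increments": [
    [[0,0,0.2,0],[0,0,0.5,0],[0,0,0.8,0],[0,0,1,0],[0,0,1,0]]
  ]
}}

```text
time: 34.15
eef_pos: [0.5909, 0.1947, 0.125]
eef_rot: [-2.331, 2.1, -0.004]
contact_force: [-0.4, -0.3, -0.8]
finger_gap: 0.0391
```

>>> {"method": "drive_tool", "body": {
  "increments": [
    [[-0.2,-0.3,0,0.051],[-0.4,-0.6,0,0.051],[-0.6,-0.9,0,0.051],[-0.6,-0.9,0,0.051],[-0.6,-0.9,0,0.051]]
  ]
}}

```text
time: 34.65
eef_pos: [0.5281, 0.1027, 0.121]
eef_rot: [2.413, -2.008, -0.002]
contact_force: [0.1, 1.5, -0.8]
finger_gap: 0.0391
```

>>> {"method": "drive_tool", "body": {
  "increments": [
    [[-0.15,-0.3,0,0],[-0.3,-0.6,0,0],[-0.4,-0.95,0,0],[-0.4,-0.95,0,0],[-0.4,-0.95,0,0]]
  ]
}}

```text
time: 35.15
eef_pos: [0.4896, 0.0093, 0.1219]
eef_rot: [-2.416, 2.008, 0.001]
contact_force: [-0.2, -0.1, -0.3]
finger_gap: 0.0393
```

>>> {"method": "drive_tool", "body": {
  "increments": [
    [[0,-0.3,0,0],[0,-0.6,0,0],[0,-1,0,0],[0,-1,0,0],[0,-1,0,0]]
  ]
}}

```text
time: 35.65
eef_pos: [0.4902, -0.0901, 0.1221]
eef_rot: [-2.416, 2.006, 0.001]
contact_force: [-0.3, 0.3, -1.6]
finger_gap: 0.039
```

>>> {"method": "drive_tool", "body": {
  "increments": [
    [[0.1,-0.3,0,0],[0.2,-0.6,0,0],[0.25,-0.9,0,0],[0.25,-0.9,0,0],[0.25,-0.9,0,0]]
  ]
}}

```text
time: 36.15
eef_pos: [0.5151, -0.179, 0.122]
eef_rot: [-2.418, 2.004, 0.002]
contact_force: [-0.1, 0.5, -0.3]
finger_gap: 0.0389
```

>>> {"method": "drive_tool", "body": {
  "increments": [
    [[0,-0.2,0,0],[0,-0.344,-0.1,0],[0,-0.344,-0.3,0],[0,-0.344,-0.35,0],[0,-0.344,-0.35,0],[0,-0.344,-0.35,0]]
  ]
}}

```text
time: 36.75
eef_pos: [0.5148, -0.2146, 0.0876]
eef_rot: [-2.418, 2.005, -0.0]
contact_force: [0.5, -0.1, -0.4]
finger_gap: 0.0395
```

```bash
python3 -c "
from h import *
tool(); snap('top','top15.png')"
```

```text
t 36.75 tcp [ 0.5148 -0.2146  0.0876] jaw 100.6 F [ 0.5 -0.1 -0.4] gap 0.0395 q [ 0.56  0.4  -0.3   1.9   0.15  0.87 -1.2 ]
```

>>> {"method": "drive_tool", "body": {
  "increments": [
    [[0,-0.01,-0.06,0],[0,-0.01,-0.15,0],[0,-0.01,-0.24,0],[0,-0.01,-0.33,0],[0,-0.01,-0.42,0],[0,-0.01,-0.485,0],[0,-0.01,-0.495,0],[0,-0.01,-0.495,0]]
  ]
}}

```text
time: 37.6
eef_pos: [0.5143, -0.2165, 0.0376]
eef_rot: [2.417, -2.007, -0.0]
contact_force: [0.1, 0.7, -2.1]
finger_gap: 0.0392
```

```bash
python3 -c "
from h import *
tool()"
```

```text
t 37.6 tcp [ 0.5143 -0.2165  0.0376] jaw 100.6 F [ 0.1  0.7 -2.1] gap 0.0392 q [ 0.55  0.47 -0.28  1.93  0.18  0.77 -1.23]
```

>>> {"method": "drive_tool", "body": {
  "increments": [
    [[0,0,0,0],[0,0,0,0],[0,0,0,0],[0,0,0,0]]
  ],
  "fingers": 0.6
}}

```text
time: 38.0
eef_pos: [0.5144, -0.2166, 0.038]
eef_rot: [-2.416, 2.007, -0.001]
contact_force: [-0.2, -0.6, -0.1]
finger_gap: 0.0514
```

>>> {"method": "drive_tool", "body": {
  "increments": [
    [[0,0,0.3,0],[0,0,0.7,0],[0,0,1,0],[0,0,1,0],[0,0,1,0]]
  ]
}}

```text
time: 38.5
eef_pos: [0.5145, -0.2167, 0.1384]
eef_rot: [-2.416, 2.008, -0.002]
contact_force: [-0.6, 0.1, 0.2]
finger_gap: 0.0514
```

>>> {"method": "drive_tool", "body": {
  "increments": [
    [[0,0.3,0.1,-0.09],[-0.1,0.6,0.1,-0.187],[-0.24,1,0.1,-0.187],[-0.24,1,0.1,-0.187],[-0.24,1,0.1,-0.187]]
  ],
  "fingers": 0.8
}}

```text
time: 39.0
eef_pos: [0.4891, -0.1157, 0.1466]
eef_rot: [2.099, -2.335, -0.003]
contact_force: [0.0, 0.3, 0.9]
finger_gap: 0.0682
```

>>> {"method": "drive_tool", "body": {
  "increments": [
    [[0,0.3,0,0],[0,0.6,0,0],[0,1,0,0],[0,1,0,0]]
  ]
}}

```text
time: 39.4
eef_pos: [0.4905, -0.0119, 0.1474]
eef_rot: [-2.103, 2.332, 0.004]
contact_force: [0.1, 0.7, -0.9]
finger_gap: 0.068
```

>>> {"method": "drive_tool", "body": {
  "increments": [
    [[-0.1,0.3,0,0],[-0.2,0.6,0,0],[-0.2,1,0,0],[-0.2,1,0,0]]
  ]
}}

```text
time: 39.8
eef_pos: [0.4704, 0.0877, 0.1477]
eef_rot: [-2.103, 2.331, 0.003]
contact_force: [0.1, -0.3, -0.8]
finger_gap: 0.0687
```

>>> {"method": "drive_tool", "body": {
  "increments": [
    [[-0.1,0.3,0,0],[-0.25,0.6,0,0],[-0.25,1,0,0],[-0.25,1,-0.2,0],[-0.25,1,-0.3,0],[-0.25,1,-0.3,0],[-0.25,1,-0.3,0]]
  ]
}}

```text
time: 40.5
eef_pos: [0.4457, 0.1816, 0.1174]
eef_rot: [2.092, -2.341, -0.0]
contact_force: [-0.0, -0.0, 0.1]
finger_gap: 0.0687
```

```bash
python3 -c "
from h import *
tool(); im=snap('top','top16.png'); parts(im); caddy(im)
b=cv2.imread('pics/top16.png')[200:350,170:490]
cv2.imwrite('pics/c16.png',cv2.resize(b,None,fx=2.5,fy=2.5,interpolation=cv2.INTER_CUBIC))"
```

```text
t 40.5 tcp [0.4457 0.1816 0.1174] jaw 83.6 F [-0.  -0.   0.1] gap 0.0687 q [-0.03  0.26 -0.51  2.04  0.16  0.88 -2.31]
mod [454. 257.] xy [ 0.5288 -0.3028] yaw 10.0 size [52.5 27.5]
mod [423. 263.] xy [ 0.5136 -0.2261] yaw 11.4 size [51.9 28.6]
car [448. 257.] xy [ 0.5279 -0.3075] yaw -18.4 size [79.4 71.3]
car [417. 260.] xy [ 0.5138 -0.2319] yaw -23.0 size [79.1 72.1]
caddy [ 0.4557 -0.2658] 9.63 [216.2 135.5]
bar ((0.45450976490974426, -0.26748165488243103), (0.012098741717636585, 0.11647267639636993), 10.59229850769043)
bay 1 [ 0.3968 -0.3134]
bay 2 [ 0.3844 -0.2404]
bay 3 [ 0.5269 -0.2913]
bay 4 [ 0.5146 -0.2183]
```

View pics/c16.png

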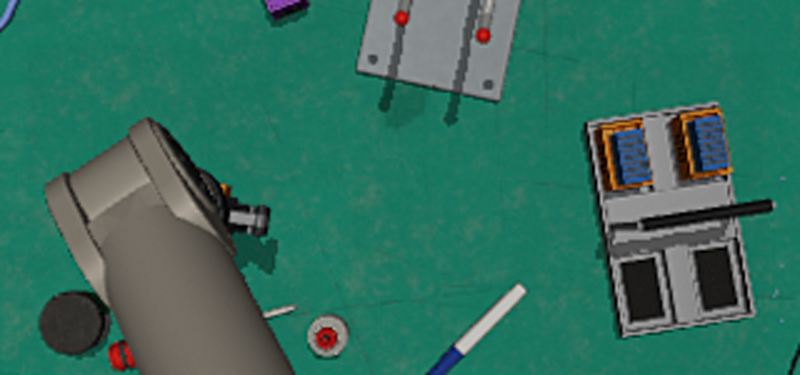

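Bays 3 and 4 are filled and level, and the caddy is unmoved. I'll check from the saved pictures whether either remaining unit has been knocked.

```bash
python3 -c "
from h import *
for f in ('top13','top15'):
    print(f); parts(cv2.imread('pics/%s.png'%f)[:,:,::-1].copy())"
```

```text
top13
mod [253. 224.] xy [0.5956 0.195 ] yaw 8.0 size [52.4 29.4]
mod [210. 285.] xy [0.4443 0.2924] yaw -8.2 size [51.1 27.3]
mod [249. 285.] xy [0.447  0.1969] yaw -4.9 size [50.9 27.5]
car [255. 230.] xy [0.5889 0.1921] yaw 7.1 size [68.9 43.4]
car [215. 285.] xy [0.4434 0.288 ] yaw -6.8 size [65.4 48.8]
car [252. 287.] xy [0.4445 0.1943] yaw -6.2 size [65.1 43.4]
top15
mod [210. 285.] xy [0.4443 0.2924] yaw -8.2 size [51.1 27.3]
mod [249. 285.] xy [0.447  0.1969] yaw -4.6 size [50.9 27.7]
car [215. 285.] xy [0.4435 0.288 ] yaw -6.9 size [65.3 48.8]
car [252. 287.] xy [0.4445 0.1943] yaw -6.0 size [65.2 43.5]
```

>>> {"method": "drive_tool", "body": {
  "increments": [
    [[-0.01,0.12,-0.1,0],[-0.01,0.12,-0.4,0],[-0.01,0.12,-0.7,0],[-0.01,0.12,-0.9,0],[-0.01,0.12,-0.955,0],[-0.01,0.12,-0.955,0],[-0.01,0.12,-0.955,0]]
  ]
}}

```text
time: 41.25
eef_pos: [0.4454, 0.1957, 0.0235]
eef_rot: [-2.095, 2.339, -0.001]
contact_force: [-0.3, 0.0, -0.1]
finger_gap: 0.0685
```

>>> {"method": "drive_tool", "body": {
  "increments": [
    [[0,0,0,0],[0,0,0,0],[0,0,0,0],[0,0,0,0],[0,0,0,0],[0,0,0,0]]
  ],
  "fingers": 0
}}

```text
time: 41.85
eef_pos: [0.4454, 0.1959, 0.0235]
eef_rot: [-2.095, 2.338, -0.002]
contact_force: [-1.0, -0.7, 6.9]
finger_gap: 0.0389
```

>>> {"method": "drive_tool", "body": {
  "increments": [
    [[0,0,0.2,0],[0,0,0.5,0],[0,0,0.8,0],[0,0,1,0],[0,0,1,0]]
  ]
}}

```text
time: 42.35
eef_pos: [0.4463, 0.1965, 0.1251]
eef_rot: [-2.093, 2.335, -0.004]
contact_force: [1.2, 0.5, -1.6]
finger_gap: 0.0389
```

>>> {"method": "drive_tool", "body": {
  "increments": [
    [[0,-0.3,0,0.06],[0,-0.6,0,0.12],[0,-1,0,0.186],[0,-1,0,0.186],[0,-1,0,0.186]]
  ]
}}

```text
time: 42.85
eef_pos: [0.4435, 0.0943, 0.1213]
eef_rot: [2.41, -2.013, -0.002]
contact_force: [0.1, 0.8, -1.8]
finger_gap: 0.039
```

>>> {"method": "drive_tool", "body": {
  "increments": [
    [[0,-0.3,0,0],[0,-0.6,0,0],[0,-1,0,0],[0,-1,0,0],[0,-1,0,0]]
  ]
}}

```text
time: 43.35
eef_pos: [0.4442, -0.0039, 0.1219]
eef_rot: [-2.414, 2.01, 0.001]
contact_force: [0.0, 0.6, -0.8]
finger_gap: 0.0391
```

>>> {"method": "drive_tool", "body": {
  "increments": [
    [[-0.1,-0.3,0,0],[-0.2,-0.6,0,0],[-0.3,-1,0,0],[-0.3,-1,0,0],[-0.3,-1,0,0]]
  ]
}}

```text
time: 43.85
eef_pos: [0.4146, -0.1033, 0.1222]
eef_rot: [-2.415, 2.008, 0.001]
contact_force: [0.1, -0.5, -0.1]
finger_gap: 0.0392
```

```bash
python3 -c "
from h import *
tool()"
```

```text
t 43.85 tcp [ 0.4146 -0.1033  0.1222] jaw 100.5 F [ 0.1 -0.5 -0.1] gap 0.0392 q [ 0.5   0.14 -0.38  2.16  0.07  0.86 -1.31]
```

>>> {"method": "drive_tool", "body": {
  "increments": [
    [[-0.15,-0.3,0,0],[-0.33,-0.6,0,0],[-0.33,-0.97,0,0],[-0.33,-0.97,0,0],[-0.33,-0.97,0,0]]
  ]
}}

```text
time: 44.35
eef_pos: [0.3825, -0.2, 0.1223]
eef_rot: [-2.416, 2.006, 0.0]
contact_force: [-0.2, 0.5, 0.2]
finger_gap: 0.0389
```

>>> {"method": "drive_tool", "body": {
  "increments": [
    [[0.05,-0.3,0,0],[0.1,-0.6,0,0],[0.14,-1,0,0],[0.14,-1,0,0],[0.14,-1,0,0]]
  ]
}}

```text
time: 44.85
eef_pos: [0.3965, -0.2997, 0.122]
eef_rot: [-2.416, 2.006, 0.002]
contact_force: [-0.3, 0.6, -0.8]
finger_gap: 0.0391
```

>>> {"method": "drive_tool", "body": {
  "increments": [
    [[0.02,-0.14,0,0],[0.02,-0.14,-0.1,0],[0.02,-0.14,-0.3,0],[0.02,-0.14,-0.35,0],[0.02,-0.14,-0.35,0],[0.02,-0.14,-0.35,0]]
  ]
}}

```text
time: 45.45
eef_pos: [0.3976, -0.3153, 0.0876]
eef_rot: [-2.415, 2.009, -0.001]
contact_force: [0.2, 0.4, -1.1]
finger_gap: 0.0395
```

```bash
python3 -c "
from h import *
tool(); im=snap('top','top17.png'); parts(im)"
```

```text
t 45.45 tcp [ 0.3976 -0.3153  0.0876] jaw 100.5 F [ 0.2  0.4 -1.1] gap 0.0395 q [ 0.76  0.32 -0.2   2.02  0.09  0.82 -0.88]
mod [454. 257.] xy [ 0.5288 -0.3028] yaw 10.0 size [52.5 27.5]
mod [423. 263.] xy [ 0.5136 -0.2261] yaw 11.4 size [52.2 28.6]
mod [210. 285.] xy [0.4443 0.2924] yaw -8.4 size [51.1 27.4]
car [448. 257.] xy [ 0.5286 -0.3068] yaw -16.6 size [79.  70.5]
car [417. 261.] xy [ 0.5142 -0.2316] yaw -21.9 size [79.1 71.6]
car [215. 285.] xy [0.4434 0.288 ] yaw -6.8 size [65.4 48.8]
```

>>> {"method": "drive_tool", "body": {
  "increments": [
    [[0,0.01,-0.06,0],[0,0.01,-0.15,0],[0,0.01,-0.24,0],[0,0.01,-0.33,0],[0,0.01,-0.42,0],[0,0.01,-0.485,0],[0,0.01,-0.495,0],[0,0.01,-0.495,0]]
  ]
}}

```text
time: 46.3
eef_pos: [0.3972, -0.3145, 0.0376]
eef_rot: [2.415, -2.009, -0.0]
contact_force: [-0.3, 0.2, 0.1]
finger_gap: 0.0392
```

```bash
python3 -c "
from h import *
tool()"
```

```text
t 46.3 tcp [ 0.3972 -0.3145  0.0376] jaw 100.5 F [-0.3  0.2  0.1] gap 0.0392 q [ 0.75  0.39 -0.19  2.05  0.11  0.71 -0.91]
```

>>> {"method": "drive_tool", "body": {
  "increments": [
    [[0,0,0,0],[0,0,0,0],[0,0,0,0],[0,0,0,0]]
  ],
  "fingers": 0.6
}}

```text
time: 46.7
eef_pos: [0.3973, -0.3146, 0.0379]
eef_rot: [2.415, -2.009, 0.0]
contact_force: [-0.0, 0.9, -0.8]
finger_gap: 0.051
```

>>> {"method": "drive_tool", "body": {
  "increments": [
    [[0,0,0.3,0],[0,0,0.7,0],[0,0,1,0],[0,0,1,0],[0,0,1,0]]
  ]
}}

```text
time: 47.2
eef_pos: [0.3975, -0.3148, 0.1383]
eef_rot: [2.415, -2.009, 0.002]
contact_force: [0.0, -0.2, -0.0]
finger_gap: 0.0512
```

>>> {"method": "drive_tool", "body": {
  "increments": [
    [[-0.05,0.3,0.1,0],[-0.1,0.6,0.1,0],[-0.15,1,0.1,0],[-0.15,1,0.1,0],[-0.15,1,0.1,0]]
  ]
}}

```text
time: 47.7
eef_pos: [0.3813, -0.2136, 0.1467]
eef_rot: [2.416, -2.006, -0.003]
contact_force: [-0.3, -0.9, -0.2]
finger_gap: 0.0511
```

>>> {"method": "drive_tool", "body": {
  "increments": [
    [[0.1,0.3,0,-0.08],[0.2,0.6,0,-0.16],[0.32,1,0,-0.194],[0.32,1,0,-0.194],[0.32,1,0,-0.194]]
  ],
  "fingers": 0.8
}}

```text
time: 48.2
eef_pos: [0.4143, -0.1148, 0.1472]
eef_rot: [2.083, -2.351, -0.001]
contact_force: [-0.6, 0.3, -0.0]
finger_gap: 0.068
```

>>> {"method": "drive_tool", "body": {
  "increments": [
    [[0.1,0.3,0,0],[0.2,0.6,0,0],[0.3,1,0,0],[0.3,1,0,0]]
  ]
}}

```text
time: 48.6
eef_pos: [0.4457, -0.0112, 0.1479]
eef_rot: [-2.086, 2.345, 0.002]
contact_force: [0.1, -0.5, 0.3]
finger_gap: 0.0683
```

>>> {"method": "drive_tool", "body": {
  "increments": [
    [[0,0.3,0,0],[0,0.6,0,0],[0,1,0,0],[0,1,0,0]]
  ]
}}

```text
time: 49.0
eef_pos: [0.4446, 0.0887, 0.1479]
eef_rot: [-2.087, 2.346, 0.002]
contact_force: [-0.1, -1.3, -0.6]
finger_gap: 0.0683
```

>>> {"method": "drive_tool", "body": {
  "increments": [
    [[0,0.3,0,0],[0,0.6,0,0],[0,1,0,0],[0,1,0,0]]
  ]
}}

```text
time: 49.4
eef_pos: [0.4447, 0.189, 0.148]
eef_rot: [-2.086, 2.346, 0.004]
contact_force: [-0.3, 0.2, 0.3]
finger_gap: 0.0679
```

>>> {"method": "drive_tool", "body": {
  "increments": [
    [[0,0.3,0,0],[0,0.6,0,0],[0,1,0,0],[0,1,-0.2,0],[0,1,-0.3,0],[0,1,-0.3,0],[0,1,-0.3,0]]
  ]
}}

```text
time: 50.1
eef_pos: [0.445, 0.2832, 0.1175]
eef_rot: [2.077, -2.354, 0.001]
contact_force: [0.8, 0.2, 0.0]
finger_gap: 0.0684
```

```bash
python3 -c "
from h import *
tool(); im=snap('top','top18.png'); parts(im); caddy(im)"
```

```text
t 50.1 tcp [0.445  0.2832 0.1175] jaw 82.8 F [0.8 0.2 0. ] gap 0.0684 q [-0.14  0.35 -0.61  1.94  0.25  0.93 -2.57]
mod [454. 257.] xy [ 0.5288 -0.3028] yaw 10.0 size [52.5 27.5]
mod [423. 263.] xy [ 0.5136 -0.2261] yaw 11.4 size [52.1 28.6]
mod [466. 312.] xy [ 0.3953 -0.3305] yaw 10.7 size [52.6 27.7]
car [448. 258.] xy [ 0.5282 -0.307 ] yaw -17.6 size [79.2 70.9]
car [417. 261.] xy [ 0.5142 -0.2316] yaw -21.7 size [79.1 71.5]
car [457. 311.] xy [ 0.3965 -0.3285] yaw -20.2 size [75.3 74.4]
caddy [ 0.4556 -0.2658] 9.39 [216.7 136.9]
bar ((0.4544978141784668, -0.2674860656261444), (0.01209842786192894, 0.11647198349237442), 10.623937606811523)
bay 1 [ 0.3966 -0.3131]
bay 2 [ 0.3845 -0.24  ]
bay 3 [ 0.5268 -0.2915]
bay 4 [ 0.5147 -0.2185]
```

>>> {"method": "drive_tool", "body": {
  "increments": [
    [[-0.015,0.045,-0.1,0],[-0.015,0.045,-0.4,0],[-0.015,0.045,-0.7,0],[-0.015,0.045,-0.9,0],[-0.015,0.045,-0.955,0],[-0.015,0.045,-0.955,0],[-0.015,0.045,-0.955,0]]
  ]
}}

```text
time: 50.85
eef_pos: [0.4435, 0.2906, 0.0233]
eef_rot: [-2.081, 2.351, -0.0]
contact_force: [-0.1, 0.7, 0.9]
finger_gap: 0.0682
```

>>> {"method": "drive_tool", "body": {
  "increments": [
    [[0,0,0,0],[0,0,0,0],[0,0,0,0],[0,0,0,0],[0,0,0,0],[0,0,0,0]]
  ],
  "fingers": 0
}}

```text
time: 51.45
eef_pos: [0.4437, 0.2905, 0.0236]
eef_rot: [-2.08, 2.351, -0.001]
contact_force: [0.0, -1.1, 6.5]
finger_gap: 0.0393
```

>>> {"method": "drive_tool", "body": {
  "increments": [
    [[0,0,0.2,0],[0,0,0.5,0],[0,0,0.8,0],[0,0,1,0],[0,0,1,0]]
  ]
}}

```text
time: 51.95
eef_pos: [0.4444, 0.2913, 0.1251]
eef_rot: [-2.078, 2.349, -0.002]
contact_force: [-0.7, -0.5, -0.6]
finger_gap: 0.0394
```

>>> {"method": "drive_tool", "body": {
  "increments": [
    [[0,-0.3,0,0.06],[0,-0.6,0,0.12],[0,-1,0,0.196],[0,-1,0,0.196],[0,-1,0,0.196]]
  ]
}}

```text
time: 52.45
eef_pos: [0.4422, 0.1883, 0.1212]
eef_rot: [2.413, -2.009, -0.001]
contact_force: [0.1, 0.9, -0.7]
finger_gap: 0.0391
```

>>> {"method": "drive_tool", "body": {
  "increments": [
    [[0,-0.3,0,0],[0,-0.6,0,0],[0,-1,0,0],[0,-1,0,0],[0,-1,0,0]]
  ]
}}

```text
time: 52.95
eef_pos: [0.4426, 0.0904, 0.1219]
eef_rot: [-2.417, 2.007, 0.001]
contact_force: [0.6, 0.6, -0.6]
finger_gap: 0.0388
```

>>> {"method": "drive_tool", "body": {
  "increments": [
    [[0,-0.3,0,0],[0,-0.6,0,0],[0,-1,0,0],[0,-1,0,0],[0,-1,0,0]]
  ]
}}

```text
time: 53.45
eef_pos: [0.4431, -0.0087, 0.1222]
eef_rot: [-2.418, 2.004, 0.001]
contact_force: [0.9, 0.2, -0.8]
finger_gap: 0.0389
```

>>> {"method": "drive_tool", "body": {
  "increments": [
    [[-0.1,-0.3,0,0],[-0.2,-0.6,0,0],[-0.3,-0.9,0,0],[-0.3,-0.9,0,0],[-0.3,-0.9,0,0]]
  ]
}}

```text
time: 53.95
eef_pos: [0.4135, -0.0983, 0.1224]
eef_rot: [-2.419, 2.003, -0.0]
contact_force: [0.5, 1.1, 0.3]
finger_gap: 0.0394
```

```bash
python3 -c "
from h import *
tool()"
```

```text
t 53.95 tcp [ 0.4135 -0.0983  0.1224] jaw 100.8 F [0.5 1.1 0.3] gap 0.0394 q [ 0.59  0.14 -0.5   2.16  0.09  0.86 -1.34]
```

>>> {"method": "drive_tool", "body": {
  "increments": [
    [[-0.1,-0.3,0,-0.003],[-0.2,-0.6,0,-0.003],[-0.24,-0.9,0,-0.003],[-0.24,-0.9,0,-0.003],[-0.24,-0.9,0,-0.003]]
  ]
}}

```text
time: 54.45
eef_pos: [0.39, -0.1884, 0.1224]
eef_rot: [-2.415, 2.008, -0.0]
contact_force: [-0.1, 0.2, -1.3]
finger_gap: 0.0394
```

>>> {"method": "drive_tool", "body": {
  "increments": [
    [[-0.055,-0.25,0,0],[-0.055,-0.53,0,0],[-0.055,-0.53,-0.1,0],[-0.055,-0.53,-0.3,0],[-0.055,-0.53,-0.35,0],[-0.055,-0.53,-0.35,0],[-0.055,-0.53,-0.35,0]]
  ]
}}

```text
time: 55.15
eef_pos: [0.3841, -0.242, 0.0877]
eef_rot: [-2.415, 2.008, -0.001]
contact_force: [-0.7, -0.5, -0.6]
finger_gap: 0.0387
```

```bash
python3 -c "
from h import *
tool()"
```

```text
t 55.15 tcp [ 0.3841 -0.242   0.0877] jaw 100.5 F [-0.7 -0.5 -0.6] gap 0.0387 q [ 0.79  0.24 -0.36  2.13  0.12  0.79 -1.03]
```

>>> {"method": "drive_tool", "body": {
  "increments": [
    [[0,0.01,-0.06,0],[0,0.01,-0.15,0],[0,0.01,-0.24,0],[0,0.01,-0.33,0],[0,0.01,-0.42,0],[0,0.01,-0.485,0],[0,0.01,-0.495,0],[0,0.01,-0.495,0]]
  ]
}}

```text
time: 55.95
eef_pos: [0.3831, -0.2421, 0.0376]
eef_rot: [2.413, -2.011, -0.001]
contact_force: [-0.6, -0.2, -0.1]
finger_gap: 0.039
```

```bash
python3 -c "
from h import *
tool()"
```

```text
t 55.95 tcp [ 0.3831 -0.2421  0.0376] jaw 100.4 F [-0.6 -0.2 -0.1] gap 0.039 q [ 0.77  0.33 -0.34  2.17  0.17  0.67 -1.08]
```

>>> {"method": "drive_tool", "body": {
  "increments": [
    [[0,0,0,0],[0,0,0,0],[0,0,0,0],[0,0,0,0]]
  ],
  "fingers": 0.6
}}

```text
time: 56.35
eef_pos: [0.3834, -0.2421, 0.0378]
eef_rot: [2.413, -2.011, 0.0]
contact_force: [-0.1, 0.6, 1.1]
finger_gap: 0.0512
```

>>> {"method": "drive_tool", "body": {
  "increments": [
    [[0,0,0.3,0],[0,0,0.7,0],[0,0,1,0],[0,0,1,0],[0,0,1,0]]
  ]
}}

```text
time: 56.85
eef_pos: [0.3834, -0.2423, 0.1383]
eef_rot: [2.413, -2.011, 0.002]
contact_force: [-0.2, 1.0, -0.4]
finger_gap: 0.0514
```

>>> {"method": "drive_tool", "body": {
  "increments": [
    [[0,0,0.3,0],[0,0,0.7,0],[0,0,1,0],[0,0,1,0],[0,0,1,0]]
  ]
}}

```text
time: 57.35
eef_pos: [0.3827, -0.2419, 0.2368]
eef_rot: [2.413, -2.011, -0.002]
contact_force: [0.7, -0.6, -1.2]
finger_gap: 0.0512
```

>>> {"method": "drive_tool", "body": {
  "increments": [
    [[0.2,0.3,0.2,0.09],[0.4,0.6,0.2,0.18],[0.4,1,0.2,0.27],[0.4,1,0.2,0.36],[0.4,1,0.2,0.45],[0.4,1,0.2,0.54],[0.4,1,0.2,0.63],[0.4,1,0.2,0.72],[0.4,1,0.2,0.81],[0.4,1,0.2,0.9],[0.4,1,0.2,1],[0.4,1,0.2,1],[0.4,1,0.2,1]]
  ]
}}

```text
time: 58.65
eef_pos: [0.4223, -0.1418, 0.2562]
eef_rot: [-3.127, -0.28, 0.004]
contact_force: [-0.0, 0.3, -0.5]
finger_gap: 0.0511
```

```bash
python3 -c "
from h import *
tool(); im=snap('top','top19.png'); parts(im); caddy(im); snap('scene','scene19.png')
a=cv2.imread('pics/scene19.png')[160:300,340:500]; b=cv2.imread('pics/top19.png')[220:360,380:540]
cv2.imwrite('pics/c19.png',cv2.resize(np.hstack([a,b]),None,fx=2.5,fy=2.5,interpolation=cv2.INTER_CUBIC))"
```

```text
t 58.65 tcp [ 0.4223 -0.1418  0.2562] jaw 10.2 F [-0.   0.3 -0.5] gap 0.0511 q [ 0.73  0.02 -0.51  1.95  0.01  1.18  0.4 ]
mod [454. 257.] xy [ 0.5288 -0.3028] yaw 10.0 size [52.5 27.5]
mod [423. 260.] xy [ 0.5138 -0.2262] yaw 9.6 size [48.8 28.8]
car [448. 257.] xy [ 0.5279 -0.3074] yaw -18.6 size [79.4 71. ]
car [416. 254.] xy [ 0.5331 -0.2009] yaw -40.7 size [61.1 32.9]
caddy [ 0.4366 -0.2852] 9.95 [244.2 213.2]
bar ((0.4641530513763428, -0.3184082508087158), (0.01095586083829403, 0.012709761038422585), 9.693075180053711)
bay 1 [ 0.378  -0.3331]
bay 2 [ 0.3652 -0.2602]
bay 3 [ 0.508  -0.3103]
bay 4 [ 0.4952 -0.2374]
```

View pics/c19.png

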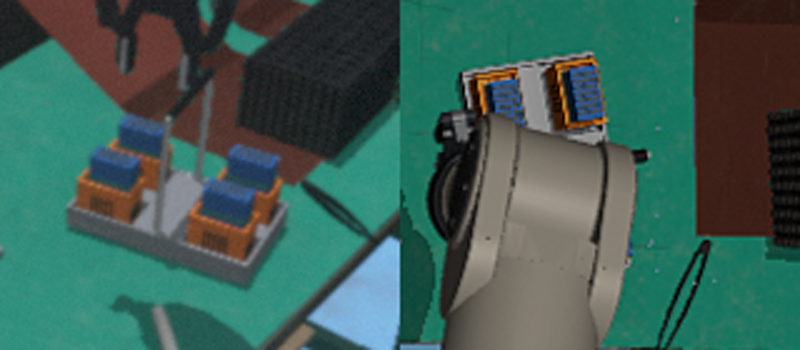

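All four units sit level in the caddy, seen in the left half, and the handle is free. Next, gripping the bar.

>>> {"method": "drive_tool", "body": {
  "increments": [
    [[0.15,-0.3,0,0],[0.326,-0.6,0,0.003],[0.326,-1,0,0.003],[0.326,-1,0,0.003],[0.326,-1,0,0.003]]
  ],
  "fingers": 0.8
}}

```text
time: 59.25
eef_pos: [0.4554, -0.2426, 0.2571]
eef_rot: [-3.127, -0.286, 0.001]
contact_force: [1.2, 0.7, -0.1]
finger_gap: 0.0688
```

>>> {"method": "drive_tool", "body": {
  "increments": [
    [[0,-0.247,0,0],[0,-0.247,-0.1,0],[0,-0.247,-0.3,0],[0,-0.247,-0.45,0],[0,-0.247,-0.45,0],[0,-0.247,-0.45,0]]
  ]
}}

```text
time: 59.85
eef_pos: [0.456, -0.2655, 0.2128]
eef_rot: [-3.127, -0.294, 0.0]
contact_force: [-0.2, -0.1, 0.7]
finger_gap: 0.0681
```

```bash
python3 -c "
from h import *
tool()"
```

```text
t 59.85 tcp [ 0.456  -0.2655  0.2128] jaw 10.7 F [-0.2 -0.1  0.7] gap 0.0681 q [ 0.82  0.22 -0.43  1.84  0.1   1.11  0.54]
```

>>> {"method": "drive_tool", "body": {
  "increments": [
    [[-0.01,-0.01,-0.2,0],[-0.01,-0.01,-0.4,0],[-0.01,-0.01,-0.55,0],[-0.01,-0.01,-0.58,0],[-0.01,-0.01,-0.58,0],[-0.01,-0.01,-0.58,0]]
  ]
}}

```text
time: 60.45
eef_pos: [0.4558, -0.268, 0.1562]
eef_rot: [3.127, 0.292, 0.003]
contact_force: [0.1, 0.1, 0.1]
finger_gap: 0.0681
```

>>> {"method": "drive_tool", "body": {
  "increments": [
    [[0,0,0,0],[0,0,0,0],[0,0,0,0],[0,0,0,0],[0,0,0,0],[0,0,0,0],[0,0,0,0],[0,0,0,0]]
  ],
  "fingers": 0
}}

```text
time: 61.25
eef_pos: [0.4555, -0.2678, 0.1551]
eef_rot: [3.128, 0.292, 0.002]
contact_force: [1.8, 1.1, 0.8]
finger_gap: 0.0099
```

```bash
python3 -c "
from h import *
tool()"
```

```text
t 61.25 tcp [ 0.4555 -0.2678  0.1551] jaw 10.7 F [1.8 1.1 0.8] gap 0.0099 q [ 0.81  0.28 -0.42  1.91  0.13  0.99  0.51]
```

>>> {"method": "drive_tool", "body": {
  "increments": [
    [[0,0,0.02,0],[0,0,0.06,0],[0,0,0.12,0],[0,0,0.2,0],[0,0,0.3,0],[0,0,0.4,0],[0,0,0.5,0],[0,0,0.6,0],[0,0,0.7,0],[0,0,0.8,0],[0,0,0.88,0],[0,0,0.94,0],[0,0,0.98,0],[0,0,1,0],[0,0,1,0],[0,0,1,0]]
  ]
}}

```text
time: 62.85
eef_pos: [0.4546, -0.2676, 0.2544]
eef_rot: [-3.128, -0.292, 0.001]
contact_force: [-0.7, 0.8, -8.0]
finger_gap: 0.01
```

```bash
python3 -c "
from h import *
tool(); snap('scene','scene20.png')
a=cv2.imread('pics/scene20.png')[80:300,270:500]
cv2.imwrite('pics/c20.png',cv2.resize(a,None,fx=2.7,fy=2.7,interpolation=cv2.INTER_CUBIC))"
```

```text
t 62.85 tcp [ 0.4546 -0.2676  0.2544] jaw 10.7 F [-0.7  0.8 -8. ] gap 0.01 q [ 0.83  0.18 -0.43  1.79  0.08  1.19  0.56]
```

View pics/c20.png

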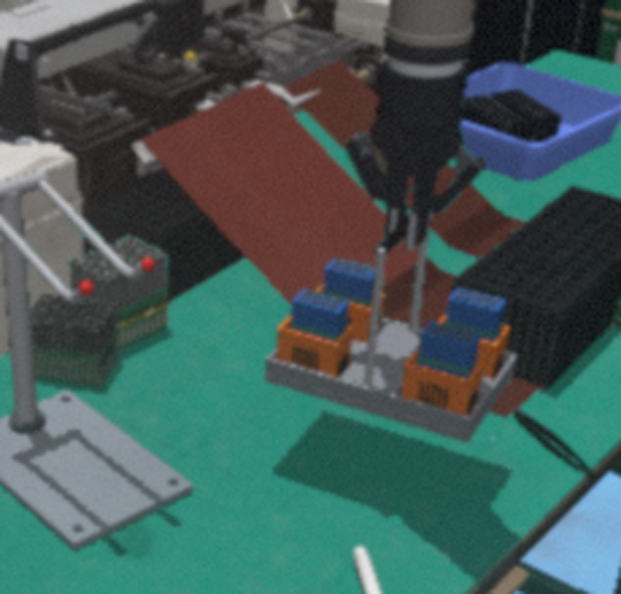

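The caddy is lifted level with all four units in, 8 N on the wrist. Moving slowly to the pre-hook pose.

>>> {"method": "drive_tool", "body": {
  "increments": [
    [[0,0.02,0.04,-0.005],[0,0.06,0.1,-0.01],[0.01,0.12,0.17,-0.02],[0.02,0.2,0.24,-0.03],[0.03,0.3,0.3,-0.045],[0.04,0.4,0.33,-0.06],[0.05,0.5,0.33,-0.075],[0.06,0.6,0.33,-0.09],[0.07,0.7,0.33,-0.1],[0.08,0.78,0.33,-0.11],[0.09,0.84,0.33,-0.116],[0.09,0.88,0.33,-0.116],[0.09,0.9,0.33,-0.116],[0.09,0.9,0.33,-0.116]]
  ]
}}

```text
time: 64.3
eef_pos: [0.4638, -0.1776, 0.2879]
eef_rot: [3.141, 0.006, 0.0]
contact_force: [-0.3, -0.7, -7.9]
finger_gap: 0.01
```

>>> {"method": "drive_tool", "body": {
  "increments": [
    [[0,0.02,0,-0.005],[0,0.06,0,-0.01],[0.01,0.12,0,-0.02],[0.02,0.2,0,-0.03],[0.03,0.3,0,-0.045],[0.04,0.4,0,-0.06],[0.05,0.5,0,-0.075],[0.06,0.6,0,-0.09],[0.07,0.7,0,-0.1],[0.08,0.78,0,-0.11],[0.09,0.84,0,-0.116],[0.09,0.88,0,-0.116],[0.09,0.9,0,-0.116],[0.09,0.9,0,-0.116]]
  ]
}}

```text
time: 65.7
eef_pos: [0.4728, -0.0877, 0.2878]
eef_rot: [3.129, -0.28, 0.0]
contact_force: [0.4, 0.3, -8.0]
finger_gap: 0.0101
```

>>> {"method": "drive_tool", "body": {
  "increments": [
    [[0,0.02,0,0],[0,0.06,0,0],[0.01,0.12,0,0],[0.02,0.2,0,0],[0.03,0.3,0,0],[0.04,0.4,0,0],[0.05,0.5,0,0],[0.06,0.6,0,0],[0.07,0.7,0,0],[0.08,0.76,0,0],[0.08,0.8,0,0],[0.08,0.816,0,0],[0.08,0.816,0,0],[0.08,0.816,0,0],[0.08,0.816,0,0],[0.08,0.816,0,0]]
  ]
}}

```text
time: 67.3
eef_pos: [0.4809, -0.0065, 0.2878]
eef_rot: [3.129, -0.281, 0.0]
contact_force: [0.2, -0.2, -7.4]
finger_gap: 0.0099
```

```bash
python3 - <<'E'
from h import *
s=tool(); im=snap('top','top21.png'); snap('scene','scene21.png')
hsv=cv2.cvtColor(im,cv2.COLOR_RGB2HSV); r=cv2.inRange(hsv,(0,150,80),(4,255,255)); r[:195]=0;r[225:]=0;r[:,:320]=0;r[:,375:]=0
print(cv2.connectedComponentsWithStats(r)[3][1:])
a=cv2.imread('pics/scene21.png')[110:330,220:450]; b=cv2.imread('pics/top21.png')[150:330,270:420]
cv2.imwrite('pics/c21.png',np.hstack([cv2.resize(a,(400,383),interpolation=cv2.INTER_CUBIC),cv2.resize(b,(320,383),interpolation=cv2.INTER_CUBIC)]))
E
```

```text
t 67.3 tcp [ 0.4809 -0.0065  0.2878] jaw 169.7 F [ 0.2 -0.2 -7.4] gap 0.0099 q [ 0.52  0.08 -0.63  1.83  0.05  1.25 -0.3 ]
[[330.08695652 206.7826087 ]
 [362.96       213.6       ]]
```

View pics/c21.png

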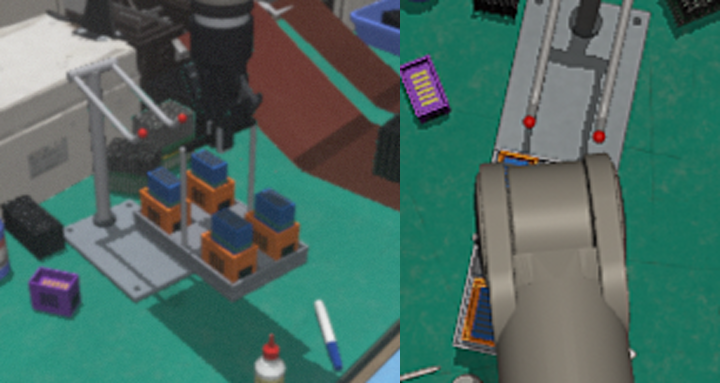

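The caddy is level before the prongs at 48 mm above the hook height, aligned at yaw −10.3°. Advancing along the prongs.

>>> {"method": "drive_tool", "body": {
  "increments": [
    [[0.02,-0.004,0,0],[0.06,-0.011,0,0],[0.12,-0.022,0,0],[0.2,-0.036,0,0],[0.28,-0.051,0,0],[0.36,-0.066,0,0],[0.44,-0.08,0,0],[0.52,-0.095,0,0],[0.6,-0.11,0,0],[0.66,-0.12,0,0],[0.7,-0.128,0,0],[0.73,-0.133,0,0],[0.74,-0.135,0,0],[0.74,-0.135,0,0]]
  ]
}}

```text
time: 68.8
eef_pos: [0.5548, -0.0196, 0.2878]
eef_rot: [3.129, -0.28, -0.0]
contact_force: [-0.1, 0.2, -7.4]
finger_gap: 0.0099
```

>>> {"method": "drive_tool", "body": {
  "increments": [
    [[0.02,-0.004,0,0],[0.06,-0.011,0,0],[0.12,-0.022,0,0],[0.2,-0.036,0,0],[0.28,-0.051,0,0],[0.36,-0.066,0,0],[0.44,-0.08,0,0],[0.52,-0.095,0,0],[0.6,-0.11,0,0],[0.66,-0.12,0,0],[0.7,-0.128,0,0],[0.73,-0.133,0,0],[0.74,-0.135,0,0],[0.74,-0.135,0,0],[0.74,-0.135,0,0],[0.74,-0.135,0,0],[0.74,-0.135,0,0]]
  ]
}}

```text
time: 70.5
eef_pos: [0.6287, -0.0331, 0.2879]
eef_rot: [3.129, -0.28, 0.0]
contact_force: [0.4, -0.3, -7.1]
finger_gap: 0.01
```

```bash
python3 -c "
from h import *
tool()"
```

```text
t 70.5 tcp [ 0.6287 -0.0331  0.2879] jaw 169.8 F [ 0.4 -0.3 -7.1] gap 0.01 q [ 0.43  0.37 -0.6   1.5   0.21  1.34 -0.37]
```

>>> {"method": "drive_tool", "body": {
  "increments": [
    [[0,0,-0.03,0],[0,0,-0.07,0],[0,0,-0.12,0],[0,0,-0.17,0],[0,0,-0.22,0],[0,0,-0.27,0],[0,0,-0.31,0],[0,0,-0.35,0],[0,0,-0.38,0],[0,0,-0.41,0],[0,0,-0.43,0],[0,0,-0.45,0],[0,0,-0.46,0],[0,0,-0.46,0],[0,0,-0.46,0]]
  ]
}}

```text
time: 72.0
eef_pos: [0.6289, -0.0332, 0.242]
eef_rot: [3.129, -0.28, 0.001]
contact_force: [-0.3, 0.4, -8.1]
finger_gap: 0.0103
```

```bash
python3 - <<'E'
from h import *
tool(); snap('scene','scene22.png'); snap('top','top22.png')
a=cv2.imread('pics/scene22.png')[110:310,210:410]
cv2.imwrite('pics/c22.png',cv2.resize(a,None,fx=3,fy=3,interpolation=cv2.INTER_CUBIC))
E
```

```text
t 72.0 tcp [ 0.6289 -0.0332  0.242 ] jaw 169.8 F [-0.3  0.4 -8.1] gap 0.0103 q [ 0.42  0.4  -0.59  1.56  0.23  1.25 -0.38]
```

View pics/c22.png

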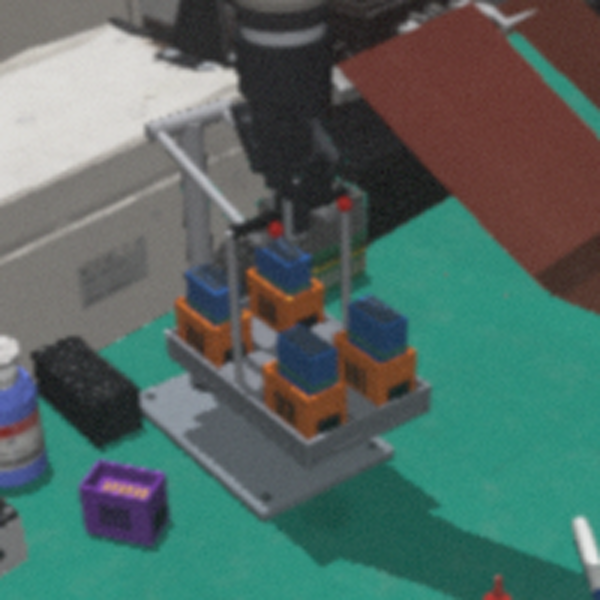

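The bar lies across both prongs behind the red tips with the uprights outside, but the gripper still carries the weight. Lowering until the prongs take it.

>>> {"method": "drive_tool", "body": {
  "increments": [
    [[0,0,-0.005,0],[0,0,-0.01,0],[0,0,-0.015,0],[0,0,-0.02,0],[0,0,-0.02,0],[0,0,-0.02,0],[0,0,-0.02,0]]
  ]
}}

```text
time: 72.8
eef_pos: [0.6289, -0.0332, 0.24]
eef_rot: [3.129, -0.28, 0.0]
contact_force: [-0.6, 0.8, -6.1]
finger_gap: 0.0098
```

>>> {"method": "drive_tool", "body": {
  "increments": [
    [[0,0,-0.003,0],[0,0,-0.006,0],[0,0,-0.01,0],[0,0,-0.01,0],[0,0,-0.01,0],[0,0,-0.01,0]]
  ]
}}

```text
time: 73.4
eef_pos: [0.629, -0.0332, 0.2397]
eef_rot: [3.129, -0.28, 0.001]
contact_force: [-4.9, -0.5, 3.9]
finger_gap: 0.0102
```

>>> {"method": "drive_tool", "body": {
  "increments": [
    [[-0.01,0,0,0],[-0.01,0,0,0],[-0.01,0,0,0]]
  ]
}}

```text
time: 73.7
eef_pos: [0.6289, -0.0331, 0.2397]
eef_rot: [-3.129, 0.28, -0.005]
contact_force: [0.1, -0.7, 3.5]
finger_gap: 0.0099
```

>>> {"method": "drive_tool", "body": {
  "increments": [
    [[0,0,0,0],[0,0,0,0],[0,0,0,0],[0,0,0,0],[0,0,0,0],[0,0,0,0],[0,0,0,0],[0,0,0,0],[0,0,0,0],[0,0,0,0]]
  ],
  "fingers": 0.5
}}

```text
time: 74.7
eef_pos: [0.6279, -0.0332, 0.2389]
eef_rot: [3.129, -0.28, 0.0]
contact_force: [0.1, 0.5, -0.8]
finger_gap: 0.0427
```

>>> {"method": "drive_tool", "body": {
  "increments": [
    [[0,0,0.03,0],[0,0,0.1,0],[0,0,0.2,0],[0,0,0.35,0],[0,0,0.5,0],[0,0,0.7,0],[0,0,0.9,0],[0,0,1,0],[0,0,1,0]]
  ]
}}

```text
time: 75.6
eef_pos: [0.6288, -0.0329, 0.3414]
eef_rot: [-3.129, 0.28, -0.007]
contact_force: [0.2, 0.6, -1.2]
finger_gap: 0.0424
```

>>> {"method": "drive_tool", "body": {
  "increments": [
    [[-0.3,0,0.2,0],[-0.6,0,0.2,0],[-1,0,0.2,0],[-1,0,0.2,0],[-1,0,0.2,0],[-1,0,0.2,0],[-1,0,0.2,0],[-1,0,0.2,0],[-1,0,0.2,0],[-1,0,0.2,0],[-1,0,0.2,0],[-1,0,0.2,0]]
  ]
}}

```text
time: 76.8
eef_pos: [0.5279, -0.0331, 0.3588]
eef_rot: [-3.129, 0.28, -0.0]
contact_force: [-0.5, -0.0, -0.0]
finger_gap: 0.043
```

>>> {"method": "drive_tool", "body": {
  "increments": [
    [[0,0.3,0,0],[0,0.6,0,0],[0,1,0,0],[0,1,0,0],[0,1,0,0],[0,1,0,0],[0,1,0,0],[0,1,0,0],[0,1,0,0],[0,1,0,0],[0,1,0,0],[0,1,0,0],[0,1,0,0],[0,1,0,0],[0,1,0,0]]
  ]
}}

```text
time: 78.3
eef_pos: [0.5279, 0.0668, 0.3588]
eef_rot: [3.129, -0.28, 0.0]
contact_force: [0.2, 0.1, -0.7]
finger_gap: 0.0429
```

```bash
python3 - <<'E'
from h import *
tool(); s1=snap('scene','scene23.png'); t1=snap('top','top23.png')
for i in range(10): s2=snap('scene')
d=cv2.absdiff(s1,s2)[110:310,210:410].max(2); print('moving px',(d>40).sum(), d.max())
a=cv2.imread('pics/scene23.png')[110:310,210:410]; b=cv2.imread('pics/top23.png')[110:310,260:440]
cv2.imwrite('pics/c23.png',np.hstack([cv2.resize(a,(420,420),interpolation=cv2.INTER_CUBIC),cv2.resize(b,(378,420),interpolation=cv2.INTER_CUBIC)]))
E
```

```text
t 78.3 tcp [0.5279 0.0668 0.3588] jaw 169.8 F [ 0.2  0.1 -0.7] gap 0.0429 q [ 0.4   0.15 -0.69  1.61  0.1   1.42 -0.48]
moving px 0 39
```

View pics/c23.png

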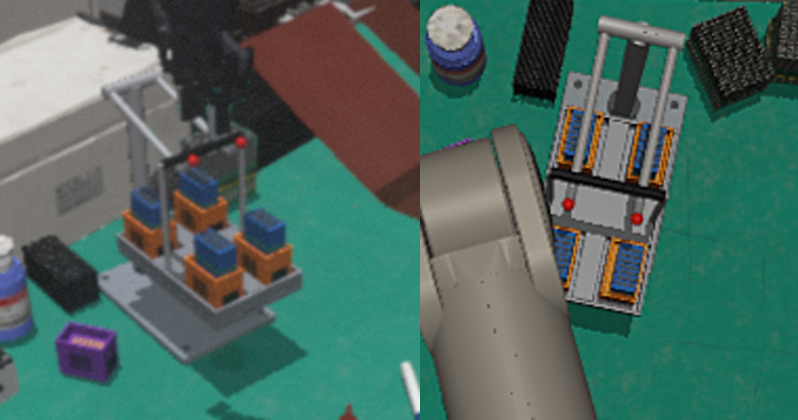

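The caddy hangs level with the bar across both prongs behind the red tips. All four units are in, it is clear of the base, and nothing is moving. The gripper is clear, so I'm handing in.

```bash
python3 -c "
from h import *
print(robot.job_done())"
```

```text
the job is handed in; nothing more can be done
None
```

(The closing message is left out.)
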